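# Refit the damper handle on the bench dust extractor and open the damper

### The job

The damper handle has come off the bench dust extractor. Put it back on the damper spindle: feel for the flat by turning the hub lightly on the spindle, never forcing it, until it drops over the flat, and press it fully home. Then turn the damper fully open, with the lever in line with the duct, and let go; leave the other things on the bench where they are.

Things in the scene. Friction and masses are not known exactly. Their poses are not given: they have to be found in the camera images.
- handle: Loose damper handle, black nylon, 0.1 to 0.17 kg, standing hub-down on the mat (4 mm thick). Origin: centre of the hub's underside, on the bore axis; z up through the hub; x along the lever. The hub is a block 40 mm long (x), 34 mm wide (y) and 40 mm high with two flat upright cheeks 34 mm apart, good to grip from above.
- handle_tip (a point): End of the handle's lever, 103 mm from the bore axis along the handle's x and 32 mm above its underside. The lever leaves the hub's top, is 18 mm wide and 12 mm thick (26 to 38 mm above the underside).
- handle_bore (a point): In the handle's hub, on the bore axis, 9 mm above the underside, where the flat begins. The blind bore, open below, has a wide mouth (25 mm) for 3 mm, then is round, 19 mm across, from 3 to 9 mm; from 9 to 27 mm it is a D: the same bore with a flat on the lever's (+x) side, 5.0 mm from the axis.
- extractor: Bench dust extractor, fixed: a grey fan cabinet 240 x 220 x 212 mm high and a round aluminium intake duct, 100 mm across, axis 78 mm above the bench, with a flared mouth. Origin: on the bench straight under the damper spindle; z up; y along the duct towards the cabinet, whose face is 135 mm from the origin; the mouth is 113 mm from it the other way.
- spindle_seat (a point): Centre of the flat top of the bush (30 mm across) on top of the duct, 146 mm above the bench; the hub's underside rests here when fully home. Axes as the extractor's. Until the flats meet, the hub rests on the spindle's tip 15 mm above home. A push of 5 to 8 N is enough to feel with and to seat it; the thin duct and bush stand no more than 30 N of contact in all, wedging included.
- spindle_tip (a point): Centre of the end of the upright steel damper spindle, 24 mm above the seat. The spindle is 18 mm across with a 2 mm chamfer round the tip and one flat down its length, 4.5 mm from the axis. This point does not turn with it. It turns stiffly (0.06 N m) and stays where left. The hub goes down only with the lever pointing where the flat faces, within about 6 degrees.
- duct_mouth (a point): Centre of the duct's intake mouth, 113 mm from the spindle axis along the extractor's -y. Which way the spindle's flat faces is not measured: damper shut, along the extractor's +x (square to the duct); fully open, along its +y (in line, towards the cabinet); stops at shut and 4 degrees short of in line. It starts partly shut, turned 1 to 65 degrees from +x towards +y.
- air_scribe: Bystander: pneumatic engraving pen, 150 mm long, 20 mm thick, lying on the mat; origin under its middle.
- fossil: Bystander: block of rock 95 x 80 x 34 mm with an ammonite on top, 52 mm high in all; origin at the centre of its underside.
- resin_jar: Bystander: small amber glass jar, 48 mm across, 65 mm high; origin at the centre of its underside.
- brush: Bystander: dusting brush lying on the bench, about 200 mm long; origin beneath its middle.
There are look-alikes about, which are no part of the job. Several things look just like the handle: the one meant starts farthest to the robot's right.

How it is judged:
By the outcome, as a careful person would: the job done as asked, in the order asked, and still so for the second after the job is handed in, with the robot touching nothing.
It also fails if it takes over 72 s, if anything falls off the work surface, if the arm or the gripper's body presses on something with over 40 N, if the wrist force passes 120 N, or if a joint passes its speed limit or range.

### The arm

A 6-joint arm with a two-finger parallel gripper is mounted at the origin on the work surface. World frame = base frame: x ahead of the robot, y to its left, z up, the work surface at z = 0. Lengths are in mm, angles in rad, forces in N, time in s.
With the tool pointing down it reaches from about 350 to 875 mm from the base axis. Payload 4.2 kg.
Tool frame: the origin (TCP) lies midway between the tips of the shut fingers; the grasp point (between the pads) lies 19 mm behind it; z points along the fingers, y is the direction in which the jaws open and shut (so a half turn about z gives the same grasp; the last joint's range is limited). The gripper opens to 87 mm and grips with 3 to 60 N. Pads are 19 mm wide; open, the fingers measure 117 mm over their backs; the gripper's body (75 mm by 190 mm) begins 51 mm behind the grasp point.
Start: joints at [-0.846, 0.385, 0.008, 0, -1.194, -0.259], TCP at [280.722, -558.385, 222.55] pointing down, gripper open.
Joint ranges: [-3.14, 3.14], [-1.21, 2.06], [-1.07, 1.41], [-3.16, 2.05], [-2.99, -0.16], [-3.1, 3.1]. Speed limits (rad/s): [2.79, 2.79, 3.14, 3.14, 3.14, 3.14].

### API

Orientations are given as a rotation vector (axis times angle).
In Python, from station import arm, capture, job, outline_of, pinpoint gives the robot as it stands.
- The arm moves only by the shell command python3 -m creep 'ROWS' [FORCE]. ROWS is JSON, a list of rows, each an object of numbers: "x", "y", "z": the shift along the world's x, y, z each as a share of 40 mm, from -1 to 1; "wx", "wy", "wz": the turn, a rotation vector about the world's x, y, z each as a share of 0.1 rad, from -1 to 1; "gripper": the closure in counts, from 0 (fully open) to 255 (shut). A call has 1 to 10 rows; each row shifts and turns the commanded pose from where the row before left it; what a row does not reach is not made up. A row lasts 1/10 s, in which the tool goes at most 50 mm and 8.59 degrees, less where a joint would pass 70% of its speed; a pose out of reach is approached as far as the arm can. A call with a number of a shift or a turn outside -1 to 1 is refused whole. A call with a gripper value outside its range is refused whole. The fingers move at their own pace and stop on an object; FORCE is the grip in N (left out, the last holds). Time passes only in rows, so rows that do not move let the fingers close. It gives the time, the measured TCP pose, the force and the opening at its end, in the units of the state.
- arm.sense(): the state, without advancing time (a new reading comes with each control period).
- capture(name): name is "scene" or "top" or "wrist"; returns a dict with "pixels" (480x640x3 uint8, blue, green, red), "fx", "fy", "cx", "cy" (pixels), "R" (3x3) and "t" (3): a world point X has camera coordinates R X + t. Camera axes: x right, y down, z forward; pixel columns grow to the right and rows downward; lengths in mm; the calibration is good to about 2 mm. A picture is of the moment at which its call begins. There is no depth.
- job.finish_job(): hands the job in, once; it reports no verdict.
Trained networks look in a picture, given as the dict that the camera call returned (one of the last four; its "shot" number tells which), for a name from the list of things; names that differ only in an ending like _2 or _b are one class to them, and where a whole thing is asked for, a point or a joint stands for the part that bears it (a point fixed in the world has none). Each returns a list of dicts, best first, with "score" (0 to 1); they miss things now and then, are a little off and sometimes report something else, mostly with a low value. They report only what shows in the picture. A call takes as long as a camera call. They do not tell look-alikes from the thing itself.
- outline_of(picture, query): "pixels" (480x640 bool, what is visible of it).
- pinpoint(picture, query): "xyz" ([x, y, z] in mm, in world coordinates, good to about 4 mm: a listed point, or the origin of a listed thing).
The state is a dict: "time_s": time; "qpos": joint angles; "qd": joint speeds; "joint_torque": joint torques, N m; "tcp_pos": TCP position; "eef_rot": TCP orientation; "wrist_force": force on the tool from outside, world axes, zero at the start; "moment": the same for the moment, N m; "opening": finger opening in mm.
Only numpy, scipy, OpenCV 4.12 (cv2) and the standard library are available. Lean on these libraries where they do the work, as an engineer would, in place of code of your own. Each camera call takes 0.05 s, during which the arm holds its last target.

## Working session

There is one attempt and no reset: what is moved stays moved. The work goes in short steps, Python scripts to look and compute and a shell command to move; the robot and the scene stay as the last step left them, time stands still between calls to the robot, and variables do not carry over. Pictures are saved under pics/ and viewed, and the job is handed in when it is done.

```bash
mkdir -p pics; ls; python3 - <<'E'
from station import arm,capture,outline_of,pinpoint
import cv2
s=arm.sense();print({k:s[k] for k in('time_s','tcp_pos','eef_rot','wrist_force','opening')})
for n in('scene','top'):
    p=capture(n);cv2.imwrite(f'pics/{n}0.png',p['pixels'])
    for q in('handle','handle_tip','handle_bore','spindle_tip','spindle_seat','duct_mouth','extractor'):
        print(n,q,[([round(v) for v in d['xyz']],round(d['score'],2)) for d in pinpoint(p,q)][:5])
E
```

```text
pics
{'time_s': 0.0, 'tcp_pos': array([ 280.46875575, -557.85494356,  221.45549825]), 'eef_rot': array([ 0.72471035, -3.0562511 , -0.00333795]), 'wrist_force': array([ 0.59355703, -0.0485294 , -0.02273796]), 'opening': 87.09490988845096}
scene handle [([426, -243, 3], 0.91), ([350, 61, 0], 0.75), ([682, -287, 7], 0.71), ([332, 236, -3], 0.53), ([469, -149, 34], 0.39)]
scene handle_tip [([452, 37, 33], 0.73), ([282, 146, 38], 0.71), ([467, -147, 37], 0.67)]
scene handle_bore [([422, -240, 14], 0.92), ([329, 240, 8], 0.87), ([351, 60, 13], 0.84)]
scene spindle_tip [([586, 190, 170], 0.56)]
scene spindle_seat []
scene duct_mouth [([614, 79, 81], 0.74)]
scene extractor [([583, 187, 1], 0.57)]
top handle [([328, 237, 1], 0.8), ([349, 63, -1], 0.77), ([421, -244, 8], 0.63), ([615, 76, 76], 0.2)]
top handle_tip [([283, 148, 29], 0.86), ([455, 34, 31], 0.8), ([473, -148, 37], 0.61)]
top handle_bore [([329, 231, 12], 0.84), ([422, -245, 16], 0.64), ([348, 63, 2], 0.59)]
top spindle_tip [([588, 185, 167], 0.79)]
top spindle_seat [([589, 187, 148], 0.78)]
top duct_mouth [([615, 80, 78], 0.96)]
top extractor [([587, 188, 3], 0.81)]
```

View pics/scene0.png

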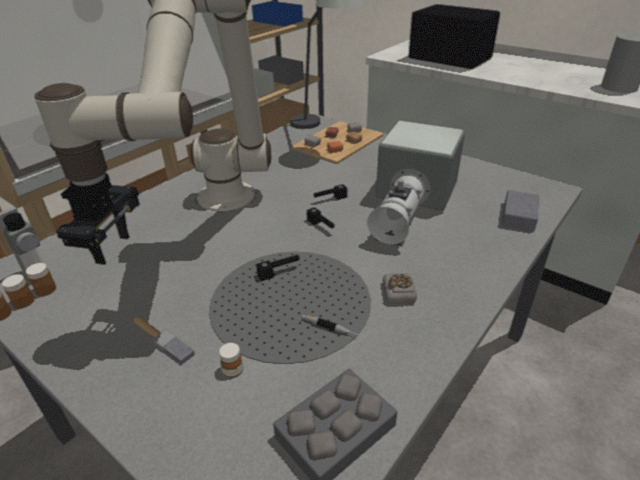

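View pics/top0.png

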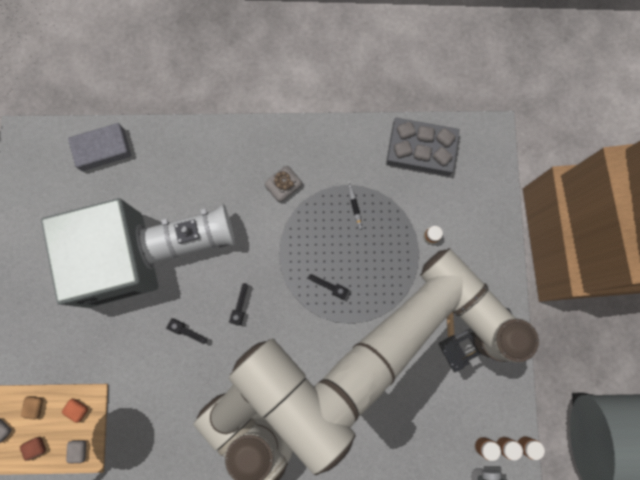

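The scene shows a cluster of three look-alike handles. The one farthest right has its hub at about scene px (265,269) and top px (342,291), standing on the mat with its lever at about 63°. The spindle is at top px (187,230). I'll move above the hub.

```bash
python3 -m creep '[{"x":0.4,"y":0.9,"wz":0.8,"gripper":0},{"x":0.4,"y":0.9,"wz":0.8},{"x":0.4,"y":0.9,"wz":0.8},{"x":0.4,"y":0.9,"wz":0.8},{"x":0.4,"y":0.9,"wz":0.8},{"x":0.4,"y":0.9,"wz":0.8},{"x":0.4,"y":0.9,"wz":0.8},{"x":0.4,"y":0.9,"wz":0.7},{"x":0.3,"y":0.6},{}]'
cat > h.py <<'E'
from station import arm,capture,outline_of,pinpoint
import cv2,numpy as np
from scipy.spatial.transform import Rotation as Ro
def st():
    s=arm.sense();R=Ro.from_rotvec(s['eef_rot']).as_matrix()
    print('t',round(s['time_s'],2),'tcp',np.round(s['tcp_pos'],1),'yawY',round(np.degrees(np.arctan2(R[1,1],R[0,1])),1),'z',np.round(R[:,2],3),'F',np.round(s['wrist_force'],1),'M',np.round(s['moment'],2),'op',round(s['opening'],1),'q',np.round(s['qpos'],2))
    return s
def pin(p,*qs):
    for q in qs: print(q,[([round(float(v),1) for v in d['xyz']],round(d['score'],2)) for d in pinpoint(p,q)][:4])
E
python3 - <<'E'
from h import *
st()
for n in('wrist','top'):
    p=capture(n);cv2.imwrite(f'pics/{n}1.png',p['pixels'])
    pin(p,'handle','handle_tip','handle_bore')
E
```

```text
t 0.8 tcp [ 280.7 -558.4  222.6] yawY 116.7 z [ 0. -0. -1.] F [ 0.1  0.9 -0.6] M [ 0.03 -0.01 -0.03] op 86.9 q [-0.85  0.38  0.01 -0.   -1.19 -0.26]
handle []
handle_tip []
handle_bore []
handle [([330.1, 235.9, 1.6], 0.92), ([420.5, -241.5, 8.4], 0.87), ([350.2, 61.8, -0.5], 0.57), ([471.3, -146.6, 35.9], 0.29)]
handle_tip [([283.2, 147.2, 30.7], 0.95), ([456.6, 35.3, 30.9], 0.71), ([470.8, -146.9, 36.6], 0.55)]
handle_bore [([331.5, 236.4, 10.2], 0.88), ([349.4, 64.3, 7.5], 0.56)]$[0]: bad value
```

View pics/wrist1.png

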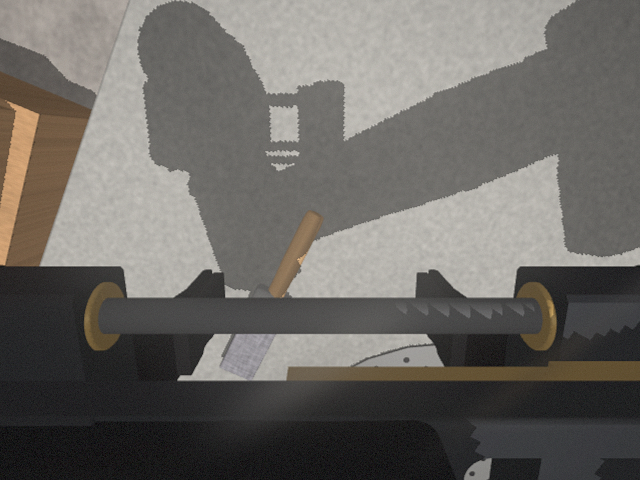

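The wrist view is still at the start: the brush is below at px (270,300). The move was refused, so every row probably needs all the keys.

```bash
python3 -m creep '[{"x":0.4,"y":0.9,"z":0,"wx":0,"wy":0,"wz":0.8,"gripper":0},{"x":0.4,"y":0.9,"z":0,"wx":0,"wy":0,"wz":0.8,"gripper":0},{"x":0.4,"y":0.9,"z":0,"wx":0,"wy":0,"wz":0.8,"gripper":0},{"x":0.4,"y":0.9,"z":0,"wx":0,"wy":0,"wz":0.8,"gripper":0},{"x":0.4,"y":0.9,"z":0,"wx":0,"wy":0,"wz":0.8,"gripper":0},{"x":0.4,"y":0.9,"z":0,"wx":0,"wy":0,"wz":0.8,"gripper":0},{"x":0.4,"y":0.9,"z":0,"wx":0,"wy":0,"wz":0.8,"gripper":0},{"x":0.4,"y":0.9,"z":0,"wx":0,"wy":0,"wz":0.7,"gripper":0},{"x":0.3,"y":0.6,"z":0,"wx":0,"wy":0,"wz":0,"gripper":0},{"x":0,"y":0,"z":0,"wx":0,"wy":0,"wz":0,"gripper":0}]'
python3 - <<'E'
from h import *
st()
for n in('wrist','top'):
    p=capture(n);cv2.imwrite(f'pics/{n}2.png',p['pixels'])
    pin(p,'handle','handle_tip','handle_bore')
E
```

```text
time_s: 2.2
tcp_pos: [421.9, -244.2, 222.9]
eef_rot: [-1.642, 2.677, -0.001]
wrist_force: [-0.3, -0.6, -0.4]
opening: 87.3
t 2.2 tcp [ 421.9 -244.2  222.9] yawY 153.0 z [ 0.001 -0.    -1.   ] F [-0.3 -0.6 -0.4] M [-0.03  0.01  0.01] op 87.3 q [-0.19  0.15 -0.32 -0.   -1.1  -0.28]
handle [([422.0, -237.8, 1.2], 0.77)]
handle_tip []
handle_bore []
handle [([350.0, 63.6, -1.9], 0.82), ([329.3, 235.9, 2.9], 0.6), ([423.9, -239.7, 7.7], 0.47)]
handle_tip [([453.3, 31.6, 29.9], 0.82), ([281.8, 145.1, 32.8], 0.79), ([421.3, -244.2, 12.5], 0.22)]
handle_bore [([330.0, 234.0, 7.7], 0.77), ([352.5, 62.8, 5.0], 0.67), ([588.5, 187.5, 146.4], 0.53), ([423.4, -242.5, 11.8], 0.42)]
```

View pics/wrist2.png

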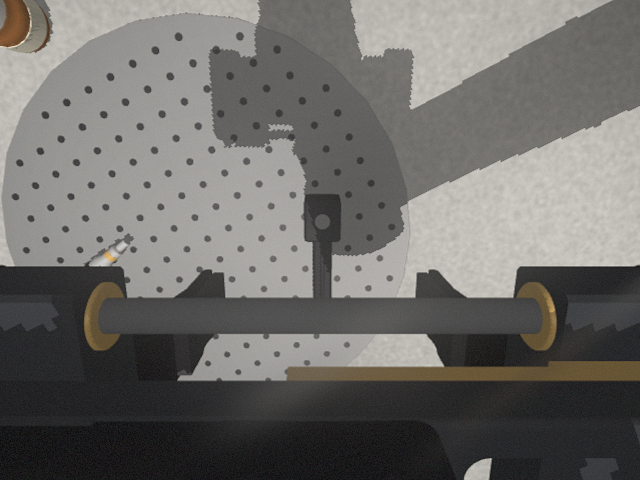

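The wrist view shows the hub at px (322,217) and the lever running straight down the image, so the jaws are almost square to it. I'll back-project the hub pin at z=44 and the lever at z=42.

```bash
cat >> h.py <<'E'
def bp(p,u,v,z):
    R=np.array(p['R']);t=np.array(p['t']);C=-R.T@t
    d=R.T@np.array([(u-p['cx'])/p['fx'],(v-p['cy'])/p['fy'],1]);return C+d*(z-C[2])/d[2]
E
python3 - <<'E'
from h import *
p=capture('wrist');im=p['pixels']
cv2.imwrite('pics/w3.png',cv2.resize(im[170:310,250:400],None,fx=5,fy=4,interpolation=cv2.INTER_CUBIC)[:600,:750])
print(bp(p,322,222,44),bp(p,305,222,44),bp(p,341,222,44),bp(p,322,295,42))
a=bp(p,322,222,44);b=bp(p,322,295,42);print(np.degrees(np.arctan2(b[1]-a[1],b[0]-a[0])))
for n in('handle',):
  for d in outline_of(p,n)[:1]:
    m=d['pixels'];ys,xs=np.nonzero(m);print(xs.min(),xs.max(),ys.min(),ys.max())
    for y in range(ys.min(),ys.max(),6):
        r=np.nonzero(m[y])[0];print(y,r.min(),r.max()) if len(r) else 0
E
```

```text
[ 421.04719414 -242.82455355   44.        ] [ 434.85203736 -249.94696468   44.        ] [ 405.61762683 -234.8638893    44.        ] [ 454.12894161 -178.44783597   42.        ]
62.802387714780124
302 339 197 296
197 309 335
203 303 339
209 302 339
215 303 339
221 303 339
227 303 339
233 303 339
239 303 339
245 311 338
251 312 331
257 312 330
263 312 330
269 313 331
275 313 330
281 313 330
287 313 330
293 313 330
```

View pics/w3.png

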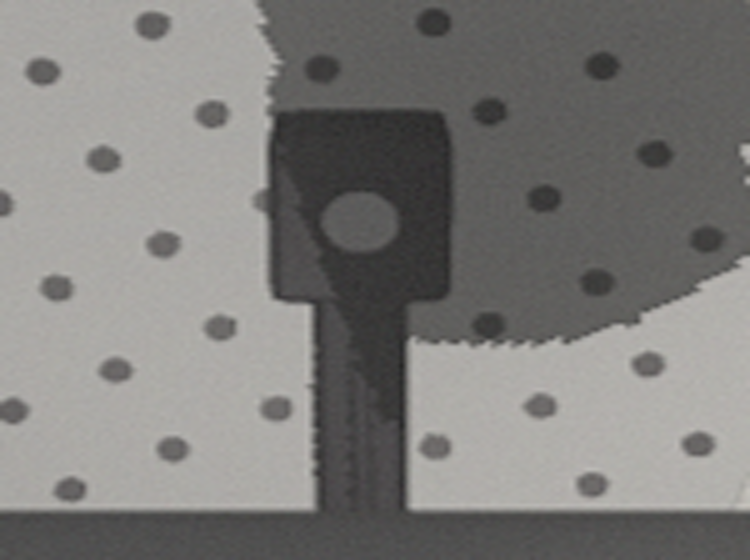

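```bash
python3 -m creep '[{"x":0.01,"y":0.1,"z":-0.9,"wx":0,"wy":0,"wz":0,"gripper":0},{"x":0,"y":0,"z":-0.9,"wx":0,"wy":0,"wz":0,"gripper":0},{"x":0,"y":0,"z":-0.9,"wx":0,"wy":0,"wz":0,"gripper":0},{"x":0,"y":0,"z":-0.9,"wx":0,"wy":0,"wz":0,"gripper":0},{"x":0,"y":0,"z":-0.8,"wx":0,"wy":0,"wz":0,"gripper":0},{"x":0,"y":0,"z":-0.5,"wx":0,"wy":0,"wz":0,"gripper":0},{"x":0,"y":0,"z":-0.35,"wx":0,"wy":0,"wz":0,"gripper":0},{"x":0,"y":0,"z":0,"wx":0,"wy":0,"wz":0,"gripper":0},{"x":0,"y":0,"z":0,"wx":0,"wy":0,"wz":0,"gripper":0}]' 40
python3 - <<'E'
from h import *
st()
p=capture('wrist');cv2.imwrite('pics/w4.png',p['pixels']);print(bp(p,322,225.5,44))
E
```

```text
time_s: 3.6
tcp_pos: [421.4, -242.7, 12.7]
eef_rot: [1.636, -2.682, 0.0]
wrist_force: [0.8, -0.0, -0.1]
opening: 87.0
t 3.6 tcp [ 421.4 -242.7   12.7] yawY 152.8 z [-0. -0. -1.] F [ 0.8 -0.  -0.1] M [-0.01 -0.02  0.01] op 87.0 q [-0.19  0.43 -0.58  0.   -0.57 -0.29]
[ 403.72800442 -276.96341263   44.        ]
```

View pics/w4.png

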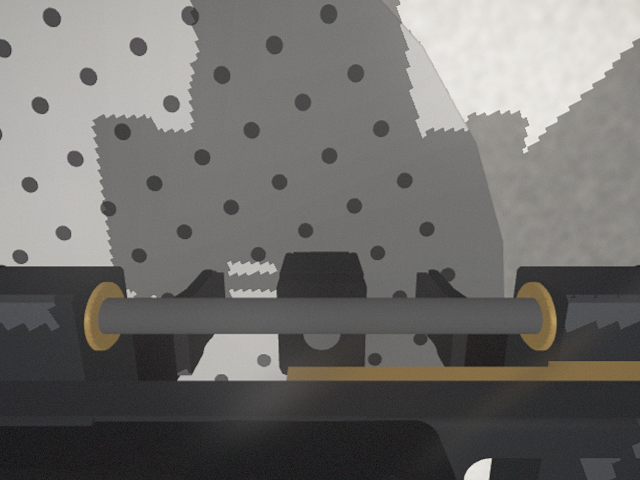

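```bash
python3 - <<'E'
from h import *
s=st();p=capture('wrist');R=Ro.from_rotvec(s['eef_rot']).as_matrix()
for v in (330,333,336):
    a=bp(p,322,v,44);print(a,R.T@(a-s['tcp_pos']))
E
```

```text
t 3.65 tcp [ 421.8 -242.7   13.2] yawY 152.8 z [ 0.001 -0.    -1.   ] F [ 0.3 -0.   0.4] M [-0.02  0.    0.02] op 86.7 q [-0.19  0.42 -0.58  0.   -0.57 -0.29]
[ 422.60566228 -240.84229923   44.        ] [ -2.06210136   0.10239576 -30.76910659]
[ 423.17620089 -239.72808838   44.        ] [ -3.31389029   0.10452977 -30.7689133 ]
[ 423.74918325 -238.60910509   44.        ] [ -4.57104094   0.10667293 -30.76871918]
```

```bash
python3 -m creep '[{"x":0.03,"y":0.06,"z":0,"wx":0,"wy":0,"wz":0,"gripper":0},{"x":0,"y":0,"z":0,"wx":0,"wy":0,"wz":0,"gripper":180},{"x":0,"y":0,"z":0,"wx":0,"wy":0,"wz":0,"gripper":180},{"x":0,"y":0,"z":0,"wx":0,"wy":0,"wz":0,"gripper":220},{"x":0,"y":0,"z":0,"wx":0,"wy":0,"wz":0,"gripper":255},{"x":0,"y":0,"z":0,"wx":0,"wy":0,"wz":0,"gripper":255},{"x":0,"y":0,"z":0,"wx":0,"wy":0,"wz":0,"gripper":255},{"x":0,"y":0,"z":0,"wx":0,"wy":0,"wz":0,"gripper":255}]' 40
python3 - <<'E'
from h import *
st()
E
```

```text
time_s: 4.5
tcp_pos: [422.3, -240.0, 12.5]
eef_rot: [1.636, -2.682, -0.0]
wrist_force: [-0.5, -0.9, 0.7]
opening: 38.7
t 4.5 tcp [ 422.3 -240.    12.5] yawY 152.8 z [-0.  0. -1.] F [-0.5 -0.9  0.7] M [0.05 0.02 0.  ] op 38.7 q [-0.18  0.42 -0.58 -0.   -0.57 -0.29]
```

```bash
python3 -m creep '[{"x":0,"y":0,"z":0,"wx":0,"wy":0,"wz":0,"gripper":255},{"x":0,"y":0,"z":0,"wx":0,"wy":0,"wz":0,"gripper":255},{"x":0,"y":0,"z":0.2,"wx":0,"wy":0,"wz":0,"gripper":255},{"x":0,"y":0,"z":0.5,"wx":0,"wy":0,"wz":0,"gripper":255},{"x":0,"y":0,"z":0.8,"wx":0,"wy":0,"wz":0,"gripper":255},{"x":0,"y":0,"z":0.9,"wx":0,"wy":0,"wz":0,"gripper":255},{"x":0,"y":0,"z":0.9,"wx":0,"wy":0,"wz":0,"gripper":255},{"x":0,"y":0,"z":0.9,"wx":0,"wy":0,"wz":0,"gripper":255},{"x":0,"y":0,"z":0.9,"wx":0,"wy":0,"wz":0,"gripper":255},{"x":0,"y":0,"z":0.3,"wx":0,"wy":0,"wz":0,"gripper":255}]' 40
python3 - <<'E'
from h import *
s=st();R=Ro.from_rotvec(s['eef_rot']).as_matrix()
p=capture('wrist');cv2.imwrite('pics/w5.png',p['pixels'])
p2=capture('scene');cv2.imwrite('pics/s5.png',p2['pixels'])
p3=capture('top');
pin(p2,'spindle_tip','spindle_seat','duct_mouth','handle_bore','handle_tip');pin(p3,'spindle_tip','spindle_seat','duct_mouth','handle_bore','handle_tip')
cv2.imwrite('pics/t5.png',cv2.resize(p3['pixels'][190:280,130:250],None,fx=6,fy=6,interpolation=cv2.INTER_CUBIC))
E
```

```text
time_s: 5.5
tcp_pos: [423.8, -240.6, 233.0]
eef_rot: [-1.634, 2.677, -0.009]
wrist_force: [-0.2, -0.6, -1.6]
opening: 33.8
t 5.5 tcp [ 423.8 -240.6  233. ] yawY 152.8 z [ 0.008 -0.002 -1.   ] F [-0.2 -0.6 -1.6] M [ 0.02 -0.03  0.03] op 33.8 q [-0.18  0.14 -0.31  0.   -1.12 -0.29]
spindle_tip [([586.9, 189.8, 170.9], 0.98)]
spindle_seat [([589.4, 192.0, 145.4], 0.71)]
duct_mouth [([614.1, 79.6, 77.0], 0.89)]
handle_bore [([352.6, 63.2, 10.4], 0.88), ([425.4, -238.5, 234.1], 0.72), ([328.8, 237.6, 9.8], 0.66)]
handle_tip [([281.2, 145.5, 34.5], 0.8), ([469.7, -144.4, 256.8], 0.76), ([450.1, 38.5, 29.5], 0.69), ([682.4, -285.9, 5.0], 0.53)]
spindle_tip [([587.4, 186.9, 167.2], 0.74)]
spindle_seat [([588.6, 185.0, 146.3], 0.72)]
duct_mouth [([612.0, 77.4, 77.3], 0.65)]
handle_bore [([328.2, 229.7, 10.4], 0.77)]
handle_tip [([454.2, 31.9, 33.3], 0.74), ([282.5, 146.0, 31.9], 0.68)]
```

View pics/w5.png

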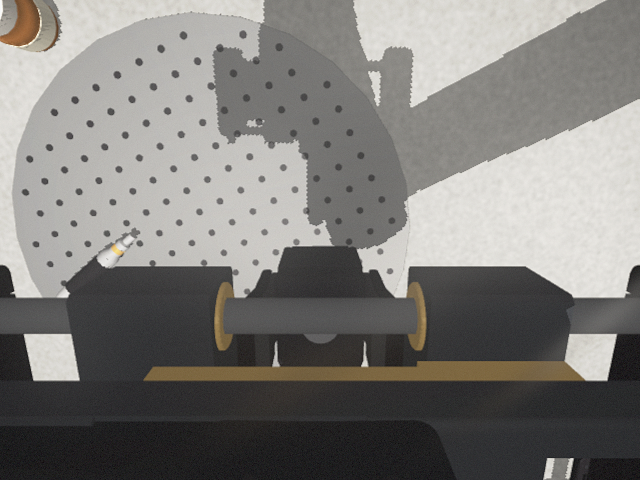

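View pics/t5.png

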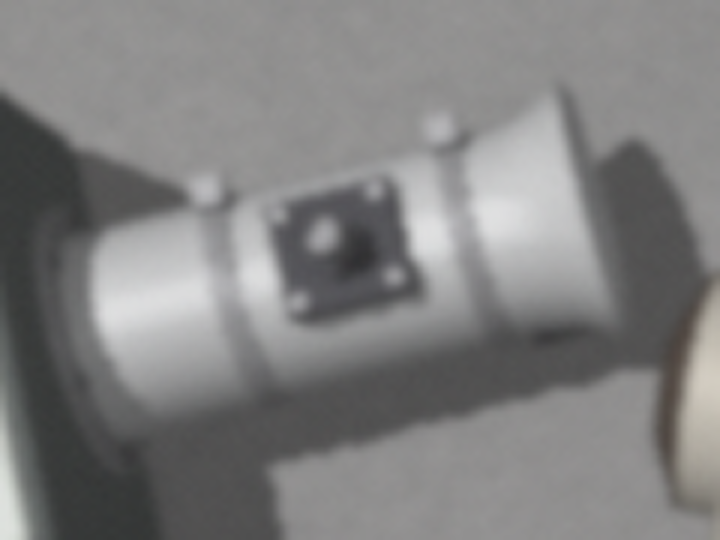

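View pics/s5.png

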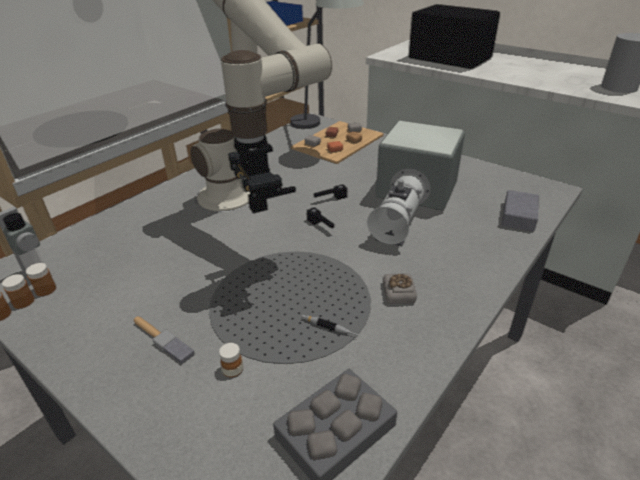

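The handle is held (opening 33.8 mm, hub square in the jaws at wrist px (320,290)). I'll carry it to the far side of the spindle with the lever at about 13°, where the wrist camera can see the spindle behind the hub.

```bash
python3 -m creep '[{"x":0.3,"y":0.6,"z":0,"wx":0,"wy":0,"wz":-0.7,"gripper":255},{"x":0.45,"y":0.9,"z":0,"wx":0,"wy":0,"wz":-0.7,"gripper":255},{"x":0.45,"y":0.9,"z":0,"wx":0,"wy":0,"wz":-0.7,"gripper":255},{"x":0.45,"y":0.9,"z":0,"wx":0,"wy":0,"wz":-0.7,"gripper":255},{"x":0.45,"y":0.9,"z":0,"wx":0,"wy":0,"wz":-0.7,"gripper":255},{"x":0.45,"y":0.9,"z":0,"wx":0,"wy":0,"wz":-0.7,"gripper":255},{"x":0.45,"y":0.9,"z":0,"wx":0,"wy":0,"wz":-0.7,"gripper":255},{"x":0.45,"y":0.9,"z":0,"wx":0,"wy":0,"wz":-0.7,"gripper":255},{"x":0.45,"y":0.9,"z":0,"wx":0,"wy":0,"wz":-0.7,"gripper":255},{"x":0.45,"y":0.9,"z":0,"wx":0,"wy":0,"wz":-0.7,"gripper":255}]' 40
python3 -m creep '[{"x":0.45,"y":0.9,"z":0,"wx":0,"wy":0,"wz":-0.7,"gripper":255},{"x":0.45,"y":0.9,"z":0,"wx":0,"wy":0,"wz":-0.7,"gripper":255},{"x":0.3,"y":0.4,"z":0,"wx":0,"wy":0,"wz":-0.3,"gripper":255},{"x":0,"y":0,"z":0,"wx":0,"wy":0,"wz":0,"gripper":255},{"x":0,"y":0,"z":0,"wx":0,"wy":0,"wz":0,"gripper":255}]' 40
python3 - <<'E'
from h import *
s=st()
p=capture('wrist');cv2.imwrite('pics/w6.png',p['pixels'])
pin(p,'spindle_tip','spindle_seat','duct_mouth')
E
```

```text
time_s: 7.15
tcp_pos: [596.8, 109.6, 228.4]
eef_rot: [0.614, -3.081, 0.0]
wrist_force: [-0.2, -0.5, -1.9]
opening: 33.8
time_s: 7.65
tcp_pos: [644.0, 196.1, 227.6]
eef_rot: [0.355, -3.12, 0.001]
wrist_force: [0.5, -0.7, -1.2]
opening: 33.9
t 7.65 tcp [644.  196.1 227.6] yawY 103.0 z [-0.002 -0.001 -1.   ] F [ 0.5 -0.7 -1.2] M [-0.01  0.03  0.05] op 33.9 q [ 0.54  0.47  0.15 -0.   -1.26 -1.88]
spindle_tip [([584.6, 185.9, 169.5], 0.89)]
spindle_seat [([587.6, 189.6, 142.8], 0.69)]
duct_mouth []
```

View pics/w6.png

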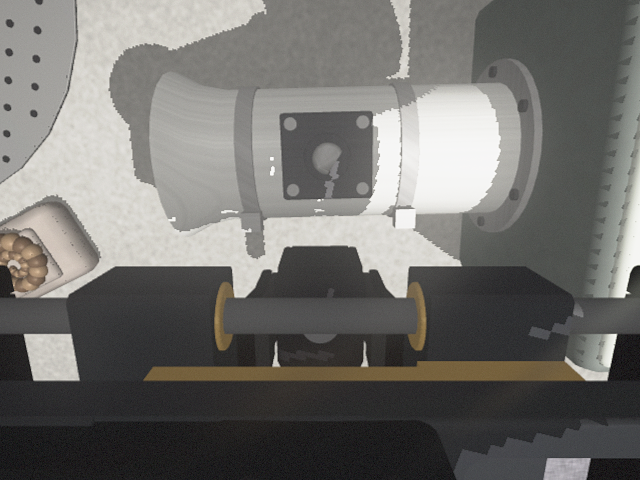

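The wrist view shows the spindle tip at about px (327,156), inside the dark square plate, with the duct horizontal in the image. I'll zoom in.

```bash
python3 - <<'E'
from h import *
p=capture('wrist')
c=p['pixels'][105:205,275:380];c=cv2.convertScaleAbs(c,alpha=2.0)
cv2.imwrite('pics/w7.png',cv2.resize(c,None,fx=6,fy=6,interpolation=cv2.INTER_CUBIC)[:600,:630])
print('centre',bp(p,326.5,156.5,170))
# plate screws (height approx plate top?) 
for u,v in((291,123),(363,121),(293,190),(363,189)): print(bp(p,u,v,137))
a=bp(p,246,88,128);b=bp(p,402,83,128)
E
```

```text
centre [586.59540627 184.97659682 170.        ]
[572.33630647 158.88831614 137.        ]
[560.86074996 203.47474464 137.        ]
[613.98440418 168.98342283 137.        ]
[602.89972835 214.35269108 137.        ]
```

View pics/w7.png

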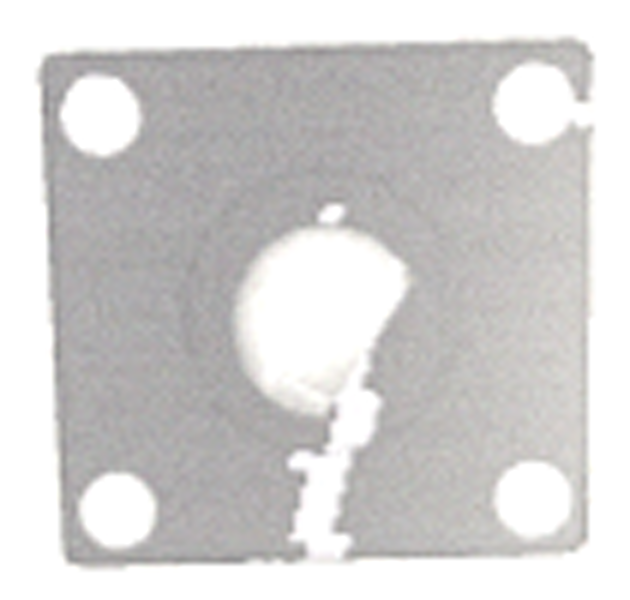

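The zoom shows the D-shaped tip clearly. The centre is at zoom (328,320), and the flat's chord runs from (408,275) to (325,415), facing right and about 30° down. I'll turn that into world coordinates.

```bash
python3 - <<'E'
from h import *
p=capture('wrist')
def f(x,y,z=169): return bp(p,275+x/6-0.4,105+y/6-0.4,z)
c=f(328,320);a=f(408,275);b=f(325,415);m=(a+b)/2
print(c,np.linalg.norm(a-c),np.linalg.norm(b-c),np.linalg.norm(m-c))
print('facing',np.degrees(np.arctan2(*(m-c)[[1,0]])),'normal',(np.degrees(np.arctan2(*(b-a)[[1,0]]))+90))
# fitted circle from left/top/bottom
print(f(233,320),f(328,225),f(328,415))
C=-np.array(p['R']).T@np.array(p['t']);print('cam',C)
# held handle pin
s=st();R=Ro.from_rotvec(s['eef_rot']).as_matrix()
for v in(330,333): print(R.T@(bp(p,320.5,v,s['tcp_pos'][2]+31)-s['tcp_pos']))
E
```

```text
[587.13605412 186.80272518 169.        ] 8.637794455965114 8.957358213968993 4.372157329460244
facing 69.80922259126582 normal 72.22237654309055
[589.15785889 177.98138496 169.        ] [578.59345706 184.79008732 169.        ] [595.85188195 188.85617624 169.        ]
cam [579.35137402 179.53889467 390.79067081]
t 7.95 tcp [644.1 195.2 229.1] yawY 102.9 z [ 0.  0. -1.] F [-1.  -0.  -0.5] M [-0.03  0.02  0.01] op 33.5 q [ 0.53  0.46  0.15  0.   -1.26 -1.88]
[ -2.54153327  -0.55950922 -30.99886387]
[ -3.79121733  -0.55864982 -30.99827016]
```

```bash
python3 - <<'E'
from h import *
p=capture('wrist')
c=p['pixels'][240:375,265:380];c=cv2.convertScaleAbs(c,alpha=2.5)
cv2.imwrite('pics/w8.png',cv2.resize(c,None,fx=5,fy=4.4,interpolation=cv2.INTER_CUBIC))
print(p['fx'])
E
```

```text
380.0690480404923
```

View pics/w8.png

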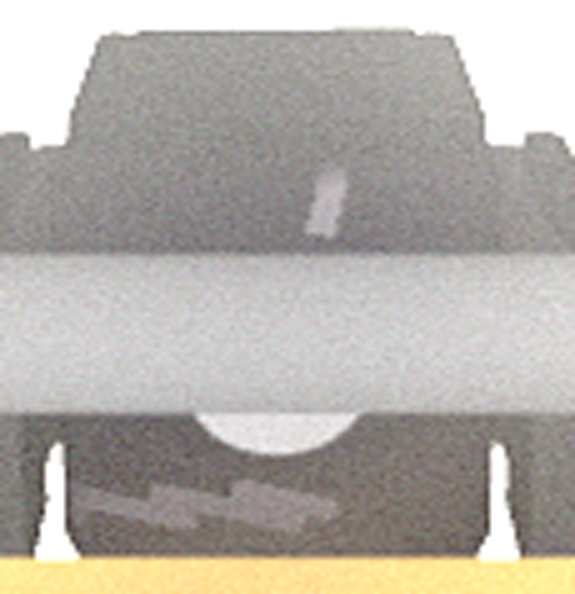

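The pin centre works out at v≈324, so the bore axis is within 1 mm of the TCP. The spindle is at (587.2, 186.8), its flat faces about 71°, and the duct's +y points at 104°. I'll go over the spindle with the lever at about 60°, then lower.

```bash
python3 -m creep '[{"x":-0.16,"y":-0.02,"z":0,"wx":0,"wy":0,"wz":0.9,"gripper":255},{"x":-0.16,"y":-0.02,"z":0,"wx":0,"wy":0,"wz":0.9,"gripper":255},{"x":-0.16,"y":-0.02,"z":0,"wx":0,"wy":0,"wz":0.9,"gripper":255},{"x":-0.16,"y":-0.02,"z":0,"wx":0,"wy":0,"wz":0.9,"gripper":255},{"x":-0.16,"y":-0.02,"z":0,"wx":0,"wy":0,"wz":0.9,"gripper":255},{"x":-0.16,"y":-0.02,"z":0,"wx":0,"wy":0,"wz":0.9,"gripper":255},{"x":-0.16,"y":-0.03,"z":0,"wx":0,"wy":0,"wz":0.9,"gripper":255},{"x":-0.16,"y":-0.03,"z":0,"wx":0,"wy":0,"wz":0.9,"gripper":255},{"x":-0.16,"y":-0.03,"z":0,"wx":0,"wy":0,"wz":0.9,"gripper":255},{"x":0,"y":0,"z":0,"wx":0,"wy":0,"wz":0,"gripper":255}]' 40
python3 - <<'E'
from h import *
for i in range(4): s=st();capture('wrist')
E
```

```text
time_s: 9.0
tcp_pos: [586.1, 187.2, 229.2]
eef_rot: [-1.555, 2.729, 0.0]
wrist_force: [0.1, 0.1, -1.9]
opening: 33.7
t 9.0 tcp [586.1 187.2 229.2] yawY 149.3 z [ 0.  0. -1.] F [ 0.1  0.1 -1.9] M [ 0.06  0.02 -0.02] op 33.7 q [ 0.57  0.36 -0.01 -0.   -1.2  -1.11]
t 9.05 tcp [586.6 187.4 229.1] yawY 149.2 z [ 0.001  0.    -1.   ] F [ 0.8  0.5 -0.8] M [ 0.08  0.02 -0.06] op 33.5 q [ 0.57  0.36 -0.01  0.   -1.2  -1.11]
t 9.1 tcp [586.8 187.5 229. ] yawY 149.2 z [ 0.001  0.    -1.   ] F [ 0.1 -0.3 -1.3] M [0.03 0.06 0.03] op 33.8 q [ 0.57  0.36 -0.01  0.   -1.2  -1.11]
t 9.15 tcp [587.  187.5 228.8] yawY 149.2 z [ 0.001  0.    -1.   ] F [ 0.9  0.6 -1.2] M [ 0.03  0.   -0.  ] op 34.4 q [ 0.57  0.37 -0.01  0.   -1.2  -1.11]
```

```bash
python3 -m creep '[{"x":0,"y":0,"z":-0.4,"wx":0,"wy":0,"wz":0,"gripper":255},{"x":0,"y":0,"z":-0.4,"wx":0,"wy":0,"wz":0,"gripper":255},{"x":0,"y":0,"z":-0.2,"wx":0,"wy":0,"wz":0,"gripper":255},{"x":0,"y":0,"z":-0.1,"wx":0,"wy":0,"wz":0,"gripper":255},{"x":0,"y":0,"z":-0.1,"wx":0,"wy":0,"wz":0,"gripper":255},{"x":0,"y":0,"z":-0.1,"wx":0,"wy":0,"wz":0,"gripper":255},{"x":0,"y":0,"z":0,"wx":0,"wy":0,"wz":0,"gripper":255}]' 40
python3 - <<'E'
from h import *
s=st()
p=capture('wrist');cv2.imwrite('pics/w9.png',p['pixels']);st()
p=capture('scene');cv2.imwrite('pics/s9.png',cv2.resize(p['pixels'][110:290,330:520],None,fx=3.3,fy=3.3,interpolation=cv2.INTER_CUBIC));st()
pin(p,'handle_bore','handle_tip')
E
```

```text
time_s: 9.9
tcp_pos: [586.6, 187.6, 176.3]
eef_rot: [1.555, -2.729, -0.0]
wrist_force: [0.2, 0.1, -1.0]
opening: 33.8
t 9.9 tcp [586.6 187.6 176.3] yawY 149.3 z [-0. -0. -1.] F [ 0.2  0.1 -1. ] M [-0.02  0.05 -0.04] op 33.8 q [ 0.57  0.4  -0.08 -0.   -1.08 -1.11]
t 9.95 tcp [586.8 187.6 176.7] yawY 149.3 z [ 0.  0. -1.] F [-0.2  0.1 -1. ] M [-0.    0.05 -0.03] op 33.7 q [ 0.57  0.4  -0.08  0.   -1.08 -1.11]
t 10.0 tcp [586.9 187.7 176.9] yawY 149.3 z [ 0.001  0.    -1.   ] F [ 0.9 -1.  -2.1] M [ 0.05  0.04 -0.03] op 33.7 q [ 0.57  0.4  -0.08  0.   -1.08 -1.11]
handle_bore [([329.4, 238.9, 9.3], 0.78), ([588.5, 190.0, 179.9], 0.62), ([352.6, 61.9, 9.5], 0.57), ([588.8, 185.6, 169.2], 0.56)]
handle_tip [([451.0, 34.6, 30.9], 0.77), ([285.5, 146.9, 35.4], 0.67), ([636.2, 277.5, 199.6], 0.6)]
```

View pics/s9.png

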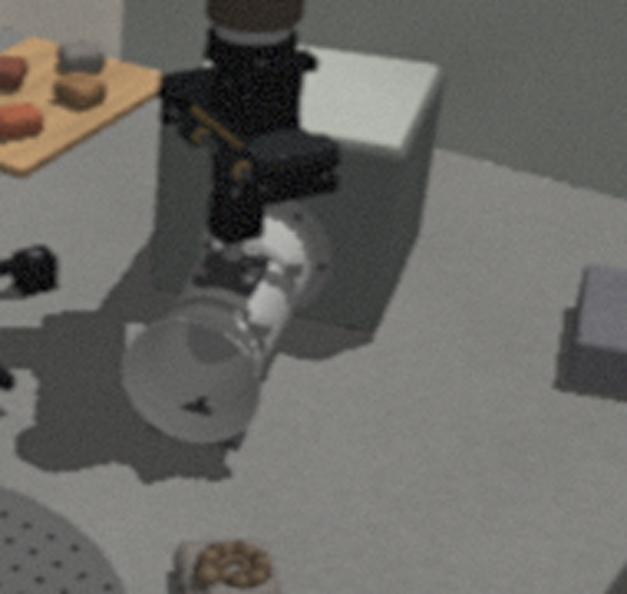

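The hub is over the spindle with no contact force yet. I'll feel downward in small steps.

```bash
for i in 1; do :; done; python3 -m creep '[{"x":0,"y":0,"z":-0.05,"wx":0,"wy":0,"wz":0,"gripper":255},{"x":0,"y":0,"z":0,"wx":0,"wy":0,"wz":0,"gripper":255}]' 40
python3 -m creep '[{"x":0,"y":0,"z":-0.05,"wx":0,"wy":0,"wz":0,"gripper":255},{"x":0,"y":0,"z":0,"wx":0,"wy":0,"wz":0,"gripper":255}]' 40
python3 -m creep '[{"x":0,"y":0,"z":-0.04,"wx":0,"wy":0,"wz":0,"gripper":255},{"x":0,"y":0,"z":0,"wx":0,"wy":0,"wz":0,"gripper":255}]' 40
```

```text
time_s: 10.3
tcp_pos: [586.6, 187.6, 174.4]
eef_rot: [1.555, -2.729, -0.0]
wrist_force: [-0.7, -1.0, -1.4]
opening: 33.9
time_s: 10.5
tcp_pos: [586.5, 187.6, 172.2]
eef_rot: [1.555, -2.729, -0.0]
wrist_force: [0.3, -0.3, -0.7]
opening: 33.7
time_s: 10.7
tcp_pos: [586.6, 187.5, 170.6]
eef_rot: [1.555, -2.729, -0.0]
wrist_force: [-0.5, 0.0, -0.8]
opening: 33.5
```

```bash
python3 -m creep '[{"x":0,"y":0,"z":-0.02,"wx":0,"wy":0,"wz":0,"gripper":255},{"x":0,"y":0,"z":0,"wx":0,"wy":0,"wz":0,"gripper":255}]' 40
python3 -m creep '[{"x":0,"y":0,"z":-0.02,"wx":0,"wy":0,"wz":0,"gripper":255},{"x":0,"y":0,"z":0,"wx":0,"wy":0,"wz":0,"gripper":255}]' 40
```

```text
time_s: 10.9
tcp_pos: [586.6, 187.6, 170.0]
eef_rot: [1.555, -2.729, -0.0]
wrist_force: [-0.0, -0.6, -1.2]
opening: 33.6
time_s: 11.1
tcp_pos: [586.7, 187.6, 169.3]
eef_rot: [1.555, -2.73, -0.0]
wrist_force: [-0.4, -0.4, -2.1]
opening: 33.5
```

```bash
python3 -m creep '[{"x":0,"y":0,"z":-0.015,"wx":0,"wy":0,"wz":0,"gripper":255},{"x":0,"y":0,"z":0,"wx":0,"wy":0,"wz":0,"gripper":255}]' 40
python3 -m creep '[{"x":0,"y":0,"z":-0.015,"wx":0,"wy":0,"wz":0,"gripper":255},{"x":0,"y":0,"z":0,"wx":0,"wy":0,"wz":0,"gripper":255}]' 40
```

```text
time_s: 11.3
tcp_pos: [586.8, 187.7, 168.7]
eef_rot: [-1.555, 2.729, -0.0]
wrist_force: [0.1, 0.4, -0.6]
opening: 33.6
time_s: 11.5
tcp_pos: [586.9, 187.7, 168.2]
eef_rot: [-1.555, 2.729, -0.0]
wrist_force: [-0.3, 0.3, -1.4]
opening: 34.0
```

```bash
python3 -m creep '[{"x":0,"y":0,"z":-0.015,"wx":0,"wy":0,"wz":0,"gripper":255},{"x":0,"y":0,"z":0,"wx":0,"wy":0,"wz":0,"gripper":255}]' 40
python3 -m creep '[{"x":0,"y":0,"z":-0.015,"wx":0,"wy":0,"wz":0,"gripper":255},{"x":0,"y":0,"z":0,"wx":0,"wy":0,"wz":0,"gripper":255}]' 40
python3 - <<'E'
from h import *
st()
E
```

```text
time_s: 11.7
tcp_pos: [586.9, 187.7, 167.6]
eef_rot: [-1.555, 2.729, 0.0]
wrist_force: [0.5, 0.8, -0.4]
opening: 33.8
time_s: 11.9
tcp_pos: [586.9, 187.8, 167.0]
eef_rot: [-1.555, 2.729, 0.0]
wrist_force: [0.1, 1.5, -0.7]
opening: 34.1
t 11.9 tcp [586.9 187.8 167. ] yawY 149.3 z [ 0.  0. -1.] F [ 0.1  1.5 -0.7] M [ 0.23 -0.16  0.06] op 34.1 q [ 0.57  0.41 -0.09 -0.   -1.06 -1.11]
```

```bash
python3 -m creep '[{"x":0,"y":0,"z":-0.01,"wx":0,"wy":0,"wz":0,"gripper":255},{"x":0,"y":0,"z":0,"wx":0,"wy":0,"wz":0,"gripper":255}]' 40
python3 - <<'E'
from h import *
for i in range(3): st();capture('wrist')
E
```

```text
time_s: 12.1
tcp_pos: [586.9, 187.8, 166.6]
eef_rot: [-1.555, 2.729, 0.0]
wrist_force: [0.3, 0.6, -1.3]
opening: 33.5
t 12.1 tcp [586.9 187.8 166.6] yawY 149.4 z [ 0.001  0.    -1.   ] F [ 0.3  0.6 -1.3] M [ 0.33 -0.17 -0.02] op 33.5 q [ 0.57  0.41 -0.1   0.   -1.06 -1.11]
t 12.15 tcp [586.9 187.8 166.6] yawY 149.4 z [ 0.  0. -1.] F [ 0.9  0.6 -0.6] M [ 0.4  -0.19  0.01] op 33.6 q [ 0.57  0.41 -0.1  -0.   -1.06 -1.11]
t 12.2 tcp [586.9 187.8 166.6] yawY 149.4 z [ 0.  0. -1.] F [ 0.4  1.1 -1.2] M [ 0.33 -0.14  0.03] op 33.9 q [ 0.57  0.41 -0.1   0.   -1.06 -1.11]
```

The moment reading suggests a light sideways touch (about 1.5 N) along the lever. I'll centre the hub with a small nudge before pressing further.

```bash
python3 -m creep '[{"x":0.005,"y":0.01,"z":0,"wx":0,"wy":0,"wz":0,"gripper":255},{"x":0,"y":0,"z":0,"wx":0,"wy":0,"wz":0,"gripper":255}]' 40
python3 - <<'E'
from h import *
for i in range(2): st();capture('wrist')
E
python3 -m creep '[{"x":0,"y":0,"z":-0.01,"wx":0,"wy":0,"wz":0,"gripper":255},{"x":0,"y":0,"z":0,"wx":0,"wy":0,"wz":0,"gripper":255}]' 40
python3 - <<'E'
from h import *
for i in range(2): st();capture('wrist')
E
```

```text
time_s: 12.45
tcp_pos: [586.9, 187.9, 166.5]
eef_rot: [1.555, -2.729, 0.0]
wrist_force: [0.3, 0.2, -1.2]
opening: 33.8
t 12.45 tcp [586.9 187.9 166.5] yawY 149.3 z [-0. -0. -1.] F [ 0.3  0.2 -1.2] M [ 0.19 -0.13 -0.  ] op 33.8 q [ 0.57  0.41 -0.09  0.   -1.06 -1.11]
t 12.5 tcp [586.9 187.9 166.5] yawY 149.3 z [-0. -0. -1.] F [ 0.3  0.3 -1.7] M [ 0.15 -0.13  0.03] op 33.5 q [ 0.57  0.41 -0.09  0.   -1.06 -1.11]
time_s: 12.75
tcp_pos: [586.9, 187.9, 166.1]
eef_rot: [1.555, -2.729, 0.0]
wrist_force: [0.8, 0.2, -0.4]
opening: 33.6
t 12.75 tcp [586.9 187.9 166.1] yawY 149.3 z [-0. -0. -1.] F [ 0.8  0.2 -0.4] M [ 0.08 -0.15  0.01] op 33.6 q [ 0.57  0.41 -0.1   0.   -1.06 -1.11]
t 12.8 tcp [586.9 187.9 166.1] yawY 149.3 z [-0. -0. -1.] F [ 0.3  0.3 -0.7] M [ 0.12 -0.1   0.04] op 33.4 q [ 0.57  0.41 -0.1   0.   -1.06 -1.11]
```

```bash
python3 - <<'E'
from h import *
p=capture('wrist')
cv2.imwrite('pics/w10.png',cv2.convertScaleAbs(p['pixels'],alpha=1.8))
p=capture('scene');cv2.imwrite('pics/s10.png',cv2.convertScaleAbs(cv2.resize(p['pixels'][150:230,370:450],None,fx=7,fy=7,interpolation=cv2.INTER_CUBIC),alpha=2))
E
```

View pics/w10.png

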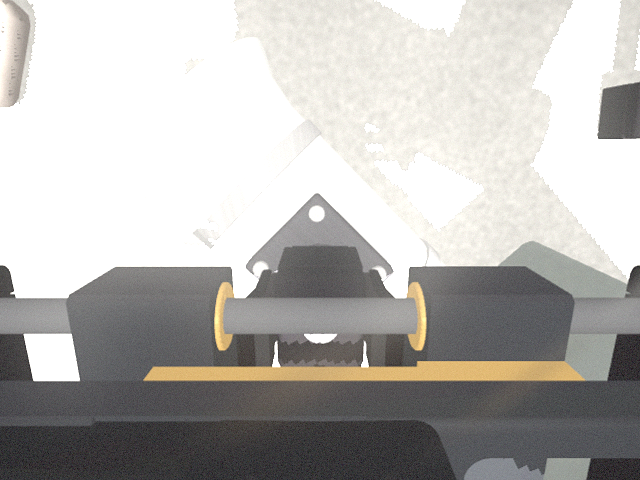

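View pics/s10.png

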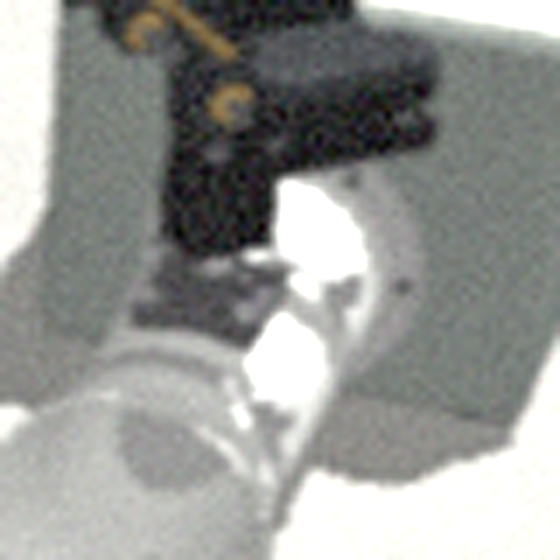

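The hub sits centred on the spindle and hasn't moved in the jaws (wrist px (320,290)). There's still no upward force, so I'll continue feeling down.

```bash
python3 -m creep '[{"x":0,"y":0,"z":-0.015,"wx":0,"wy":0,"wz":0,"gripper":255},{"x":0,"y":0,"z":0,"wx":0,"wy":0,"wz":0,"gripper":255}]' 40
python3 - <<'E'
from h import *
for i in range(2): st();capture('wrist')
E
python3 -m creep '[{"x":0,"y":0,"z":-0.015,"wx":0,"wy":0,"wz":0,"gripper":255},{"x":0,"y":0,"z":0,"wx":0,"wy":0,"wz":0,"gripper":255}]' 40
python3 - <<'E'
from h import *
for i in range(2): st();capture('wrist')
E
```

```text
time_s: 13.15
tcp_pos: [586.9, 187.9, 165.5]
eef_rot: [1.555, -2.729, 0.0]
wrist_force: [0.3, 0.1, -0.9]
opening: 33.4
t 13.15 tcp [586.9 187.9 165.5] yawY 149.3 z [-0. -0. -1.] F [ 0.3  0.1 -0.9] M [-0.05 -0.07 -0.01] op 33.4 q [ 0.57  0.41 -0.1   0.   -1.06 -1.11]
t 13.2 tcp [586.9 188.  165.5] yawY 149.3 z [-0. -0. -1.] F [ 0.2 -0.7 -1.3] M [ 0.04 -0.16 -0.03] op 33.5 q [ 0.57  0.41 -0.1   0.   -1.06 -1.11]
time_s: 13.45
tcp_pos: [586.9, 187.9, 165.0]
eef_rot: [1.555, -2.73, 0.0]
wrist_force: [1.1, -0.2, -0.9]
opening: 33.5
t 13.45 tcp [586.9 187.9 165. ] yawY 149.3 z [-0. -0. -1.] F [ 1.1 -0.2 -0.9] M [-0.03 -0.1  -0.01] op 33.5 q [ 0.57  0.41 -0.1   0.   -1.06 -1.11]
t 13.5 tcp [586.9 187.9 165. ] yawY 149.3 z [ 0. -0. -1.] F [ 1.5 -0.8 -1. ] M [-0.09 -0.11 -0.02] op 33.5 q [ 0.57  0.41 -0.1   0.   -1.06 -1.11]
```

```bash
python3 -m creep '[{"x":0,"y":0,"z":-0.015,"wx":0,"wy":0,"wz":0,"gripper":255},{"x":0,"y":0,"z":0,"wx":0,"wy":0,"wz":0,"gripper":255}]' 40
python3 - <<'E'
from h import *
for i in range(2): st();capture('wrist')
E
python3 -m creep '[{"x":0,"y":0,"z":-0.015,"wx":0,"wy":0,"wz":0,"gripper":255},{"x":0,"y":0,"z":0,"wx":0,"wy":0,"wz":0,"gripper":255}]' 40
python3 - <<'E'
from h import *
for i in range(2): st();capture('wrist')
E
```

```text
time_s: 13.75
tcp_pos: [586.9, 188.0, 164.4]
eef_rot: [1.555, -2.73, 0.0]
wrist_force: [-0.1, -0.9, 0.1]
opening: 33.8
t 13.75 tcp [586.9 188.  164.4] yawY 149.3 z [ 0. -0. -1.] F [-0.1 -0.9  0.1] M [-0.09 -0.14  0.03] op 33.8 q [ 0.57  0.41 -0.1   0.   -1.06 -1.11]
t 13.8 tcp [586.9 187.9 164.4] yawY 149.3 z [ 0. -0. -1.] F [ 0.5 -1.3 -0.2] M [-0.12 -0.14 -0.06] op 33.6 q [ 0.57  0.41 -0.1   0.   -1.06 -1.11]
time_s: 14.05
tcp_pos: [587.0, 188.0, 163.8]
eef_rot: [-1.555, 2.73, -0.0]
wrist_force: [-0.0, -0.7, -0.0]
opening: 33.7
t 14.05 tcp [587.  188.  163.8] yawY 149.3 z [ 0. -0. -1.] F [-0.  -0.7 -0. ] M [-0.18 -0.12 -0.02] op 33.7 q [ 0.57  0.42 -0.1   0.   -1.06 -1.11]
t 14.1 tcp [587.  188.  163.8] yawY 149.3 z [ 0. -0. -1.] F [-0.4 -0.2  0.3] M [-0.13 -0.09 -0.01] op 33.9 q [ 0.57  0.42 -0.1   0.   -1.06 -1.11]
```

```bash
python3 -m creep '[{"x":0,"y":0,"z":-0.015,"wx":0,"wy":0,"wz":0,"gripper":255},{"x":0,"y":0,"z":0,"wx":0,"wy":0,"wz":0,"gripper":255}]' 40
python3 - <<'E'
from h import *
for i in range(3): st();capture('wrist')
E
python3 -m creep '[{"x":0,"y":0,"z":-0.015,"wx":0,"wy":0,"wz":0,"gripper":255},{"x":0,"y":0,"z":0,"wx":0,"wy":0,"wz":0,"gripper":255}]' 40
python3 - <<'E'
from h import *
for i in range(3): st();capture('wrist')
E
```

```text
time_s: 14.35
tcp_pos: [587.0, 188.0, 163.2]
eef_rot: [-1.555, 2.729, -0.0]
wrist_force: [0.2, -1.6, 0.1]
opening: 33.6
t 14.35 tcp [587.  188.  163.2] yawY 149.4 z [ 0. -0. -1.] F [ 0.2 -1.6  0.1] M [-0.25 -0.16  0.03] op 33.6 q [ 0.57  0.42 -0.1   0.   -1.06 -1.11]
t 14.4 tcp [587.  188.  163.2] yawY 149.3 z [ 0. -0. -1.] F [ 0.6 -1.5  1. ] M [-0.27 -0.15  0.03] op 33.4 q [ 0.57  0.42 -0.1   0.   -1.06 -1.11]
t 14.45 tcp [586.9 188.  163.2] yawY 149.3 z [ 0. -0. -1.] F [-0.  -0.2 -0.3] M [-0.27 -0.1   0.04] op 33.6 q [ 0.57  0.42 -0.1   0.   -1.06 -1.11]
time_s: 14.7
tcp_pos: [587.0, 188.0, 162.6]
eef_rot: [-1.555, 2.73, -0.0]
wrist_force: [1.8, -1.2, 0.9]
opening: 34.1
t 14.7 tcp [587.  188.  162.6] yawY 149.3 z [ 0. -0. -1.] F [ 1.8 -1.2  0.9] M [-0.26 -0.13 -0.01] op 34.1 q [ 0.57  0.42 -0.1   0.   -1.05 -1.11]
t 14.75 tcp [587.  188.  162.6] yawY 149.3 z [ 0. -0. -1.] F [-0.9 -0.6  1.3] M [-0.27 -0.12  0.01] op 33.8 q [ 0.57  0.42 -0.1   0.   -1.05 -1.11]
t 14.8 tcp [587.  188.  162.6] yawY 149.3 z [ 0. -0. -1.] F [ 1.1 -0.4  0.4] M [-0.26 -0.13 -0.07] op 33.6 q [ 0.57  0.42 -0.1   0.   -1.05 -1.11]
```

```bash
python3 - <<'E'
from h import *
p=capture('wrist')
c=p['pixels'][240:375,265:380];c=cv2.convertScaleAbs(c,alpha=2.5)
cv2.imwrite('pics/w11.png',cv2.resize(c,None,fx=5,fy=4.4,interpolation=cv2.INTER_CUBIC))
p=capture('scene');cv2.imwrite('pics/s11.png',cv2.convertScaleAbs(cv2.resize(p['pixels'][150:230,370:450],None,fx=7,fy=7,interpolation=cv2.INTER_CUBIC),alpha=2))
E
```

```text
(no output)
```

View pics/w11.png

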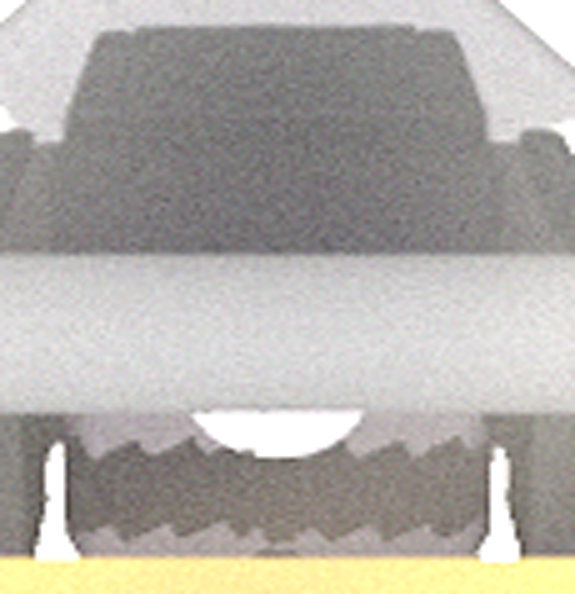

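View pics/s11.png

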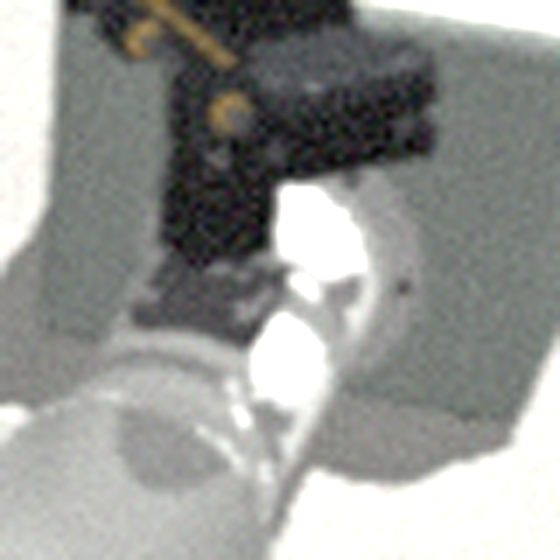

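```bash
python3 - <<'E'
from h import *
p=capture('scene');R=np.array(p['R']);t=np.array(p['t'])
L=np.radians(59.3);ex=np.array([np.cos(L),np.sin(L),0]);ey=np.array([-ex[1],ex[0],0])
for z0 in (146,154,161):
  o=[]
  for a in(-20,20):
    for b in(-17,17):
      X=np.array([587,188,z0])+a*ex+b*ey;c=R@X+t;o.append((round((p['fx']*c[0]/c[2]+p['cx']-370)*7),round((p['fy']*c[1]/c[2]+p['cy']-150)*7)))
  print(z0,o)
for n,X in(('fingertip',(587,188,162.6)),('bush top',(587,188,146))):
  for b in(-30,30,-17,17):
    c=R@(np.array(X)+b*ey)+t;print(n,b,round((p['fx']*c[0]/c[2]+p['cx']-370)*7),round((p['fy']*c[1]/c[2]+p['cy']-150)*7))
m=[d for d in pinpoint(p,'handle_bore')];print([(np.round(d['xyz'],1),round(d['score'],2)) for d in m])
m=[d for d in pinpoint(p,'handle_tip')];print([(np.round(d['xyz'],1),round(d['score'],2)) for d in m])
E
```

```text
146 [(187, 293), (149, 257), (270, 275), (231, 239)]
154 [(188, 277), (150, 240), (272, 258), (233, 223)]
161 [(189, 262), (151, 226), (273, 244), (234, 208)]
fingertip -30 247 264
fingertip 30 178 200
fingertip -17 232 250
fingertip 17 193 214
bush top -30 244 298
bush top 30 176 234
bush top -17 229 284
bush top 17 190 248
[(array([328.8, 237.9,  10.7]), 0.77), (array([352.4,  60.1,  13.6]), 0.6), (array([587.2, 189.2, 164.5]), 0.44), (array([587.7, 188.4, 155.5]), 0.38), (array([614.2,  77.7,  77.4]), 0.16)]
[(array([284.4, 143.1,  33. ]), 0.69), (array([450.1,  37.3,  30.6]), 0.58), (array([588.8, 186.3, 142. ]), 0.53)]
```

The images can't tell me whether the hub is already past the flat. A light turn with the moment watched will.

```bash
python3 -m creep '[{"x":0,"y":0,"z":0,"wx":0,"wy":0,"wz":0.35,"gripper":255},{"x":0,"y":0,"z":0,"wx":0,"wy":0,"wz":0,"gripper":255}]' 40
python3 - <<'E'
from h import *
for i in range(3): st();capture('wrist')
E
python3 -m creep '[{"x":0,"y":0,"z":0,"wx":0,"wy":0,"wz":0.35,"gripper":255},{"x":0,"y":0,"z":0,"wx":0,"wy":0,"wz":0,"gripper":255}]' 40
python3 - <<'E'
from h import *
for i in range(3): st();capture('wrist')
E
```

```text
time_s: 15.3
tcp_pos: [586.7, 187.9, 162.3]
eef_rot: [1.602, -2.702, -0.0]
wrist_force: [0.4, 0.0, -1.0]
opening: 33.7
t 15.3 tcp [586.7 187.9 162.3] yawY 151.3 z [-0.001 -0.    -1.   ] F [ 0.4  0.  -1. ] M [-0.27 -0.13 -0.01] op 33.7 q [ 0.57  0.42 -0.1  -0.   -1.05 -1.07]
t 15.35 tcp [586.8 188.  162.3] yawY 151.3 z [-0. -0. -1.] F [ 0.6 -0.9 -0.4] M [-0.39 -0.16  0.07] op 33.5 q [ 0.57  0.42 -0.1  -0.   -1.05 -1.07]
t 15.4 tcp [586.7 188.  162.3] yawY 151.3 z [-0.001 -0.    -1.   ] F [ 0.3 -1.1 -1.1] M [-0.34 -0.15 -0.02] op 33.5 q [ 0.57  0.42 -0.1  -0.   -1.05 -1.07]
time_s: 15.65
tcp_pos: [586.6, 187.9, 162.2]
eef_rot: [1.648, -2.673, -0.0]
wrist_force: [0.8, -0.9, -0.6]
opening: 33.6
t 15.65 tcp [586.6 187.9 162.2] yawY 153.3 z [-0.001 -0.    -1.   ] F [ 0.8 -0.9 -0.6] M [-0.33 -0.04 -0.02] op 33.6 q [ 0.57  0.42 -0.1  -0.   -1.05 -1.04]
t 15.7 tcp [586.6 187.9 162.2] yawY 153.3 z [-0.001 -0.    -1.   ] F [ 0.2 -1.5 -0.5] M [-0.38 -0.07 -0.02] op 33.6 q [ 0.57  0.42 -0.1  -0.   -1.05 -1.04]
t 15.75 tcp [586.6 187.9 162.2] yawY 153.3 z [-0.001 -0.    -1.   ] F [-0.1 -1.1 -1.5] M [-0.37 -0.06  0.  ] op 33.5 q [ 0.57  0.42 -0.1  -0.   -1.05 -1.04]
```

```bash
python3 -m creep '[{"x":0,"y":-0.008,"z":0,"wx":0,"wy":0,"wz":0.35,"gripper":255},{"x":0,"y":0,"z":0,"wx":0,"wy":0,"wz":0.35,"gripper":255},{"x":0,"y":0,"z":0,"wx":0,"wy":0,"wz":0,"gripper":255}]' 40
python3 - <<'E'
from h import *
for i in range(2): st();capture('wrist')
E
python3 -m creep '[{"x":0,"y":0,"z":0,"wx":0,"wy":0,"wz":0.35,"gripper":255},{"x":0,"y":0,"z":0,"wx":0,"wy":0,"wz":0.35,"gripper":255},{"x":0,"y":0,"z":0,"wx":0,"wy":0,"wz":0,"gripper":255}]' 40
python3 - <<'E'
from h import *
for i in range(3): st();capture('wrist')
E
```

```text
time_s: 16.1
tcp_pos: [586.7, 187.9, 162.2]
eef_rot: [1.741, -2.614, -0.001]
wrist_force: [0.0, -0.0, -1.5]
opening: 33.6
t 16.1 tcp [586.7 187.9 162.2] yawY 157.3 z [-0.001  0.    -1.   ] F [ 0.  -0.  -1.5] M [-0.04  0.03 -0.01] op 33.6 q [ 0.57  0.42 -0.1  -0.   -1.05 -0.97]
t 16.15 tcp [586.7 187.9 162.3] yawY 157.3 z [-0.  0. -1.] F [-0.5  0.  -0.9] M [-0.05  0.04  0.06] op 33.4 q [ 0.57  0.42 -0.1  -0.   -1.05 -0.97]
time_s: 16.5
tcp_pos: [586.9, 187.8, 162.5]
eef_rot: [-1.832, 2.552, 0.0]
wrist_force: [-0.1, -0.3, -1.1]
opening: 33.6
t 16.5 tcp [586.9 187.8 162.5] yawY 161.3 z [-0.  0. -1.] F [-0.1 -0.3 -1.1] M [ 0.02  0.11 -0.03] op 33.6 q [ 0.57  0.42 -0.1  -0.   -1.05 -0.9 ]
t 16.55 tcp [586.9 187.9 162.5] yawY 161.3 z [-0.  0. -1.] F [-0.2  0.3 -1.1] M [-0.01  0.1  -0.01] op 33.6 q [ 0.57  0.42 -0.1  -0.   -1.05 -0.9 ]
t 16.6 tcp [586.9 187.8 162.5] yawY 161.3 z [ 0.  0. -1.] F [-0.4  0.1 -0.6] M [ 0.02  0.09 -0.01] op 33.5 q [ 0.57  0.42 -0.1  -0.   -1.05 -0.9 ]
```

The lever is at 71° with all moments near zero. Now I'll press down gently.

```bash
python3 -m creep '[{"x":0,"y":0,"z":-0.03,"wx":0,"wy":0,"wz":0,"gripper":255},{"x":0,"y":0,"z":0,"wx":0,"wy":0,"wz":0,"gripper":255}]' 40
python3 - <<'E'
from h import *
for i in range(2): st();capture('wrist')
E
python3 -m creep '[{"x":0,"y":0,"z":-0.03,"wx":0,"wy":0,"wz":0,"gripper":255},{"x":0,"y":0,"z":0,"wx":0,"wy":0,"wz":0,"gripper":255}]' 40
python3 - <<'E'
from h import *
for i in range(2): st();capture('wrist')
E
```

```text
time_s: 16.85
tcp_pos: [586.8, 187.7, 161.1]
eef_rot: [1.832, -2.552, -0.0]
wrist_force: [0.6, 0.1, -0.9]
opening: 33.7
t 16.85 tcp [586.8 187.7 161.1] yawY 161.4 z [-0. -0. -1.] F [ 0.6  0.1 -0.9] M [0.03 0.04 0.05] op 33.7 q [ 0.57  0.42 -0.1  -0.   -1.05 -0.9 ]
t 16.9 tcp [586.9 187.7 161.2] yawY 161.4 z [-0. -0. -1.] F [-0.6 -0.2 -0.3] M [-0.06  0.05  0.01] op 33.8 q [ 0.57  0.42 -0.1  -0.   -1.05 -0.9 ]
time_s: 17.15
tcp_pos: [586.8, 187.6, 160.0]
eef_rot: [1.832, -2.551, -0.0]
wrist_force: [-0.4, -1.1, -1.6]
opening: 33.6
t 17.15 tcp [586.8 187.6 160. ] yawY 161.4 z [-0. -0. -1.] F [-0.4 -1.1 -1.6] M [0.01 0.03 0.03] op 33.6 q [ 0.57  0.42 -0.1  -0.   -1.05 -0.9 ]
t 17.2 tcp [586.9 187.7 160. ] yawY 161.4 z [-0. -0. -1.] F [-0.5 -0.8 -1.2] M [ 0.03  0.05 -0.04] op 33.6 q [ 0.57  0.42 -0.1  -0.   -1.05 -0.9 ]
```

Free travel with no force. I'll keep going.

```bash
python3 -m creep '[{"x":0,"y":0,"z":-0.03,"wx":0,"wy":0,"wz":0,"gripper":255},{"x":0,"y":0,"z":-0.03,"wx":0,"wy":0,"wz":0,"gripper":255},{"x":0,"y":0,"z":0,"wx":0,"wy":0,"wz":0,"gripper":255}]' 40
python3 - <<'E'
from h import *
for i in range(2): st();capture('wrist')
E
python3 -m creep '[{"x":0,"y":0,"z":-0.03,"wx":0,"wy":0,"wz":0,"gripper":255},{"x":0,"y":0,"z":0,"wx":0,"wy":0,"wz":0,"gripper":255}]' 40
python3 - <<'E'
from h import *
for i in range(2): st();capture('wrist')
E
```

```text
time_s: 17.55
tcp_pos: [586.8, 187.6, 157.5]
eef_rot: [1.832, -2.551, -0.0]
wrist_force: [-0.9, 0.6, -1.5]
opening: 33.7
t 17.55 tcp [586.8 187.6 157.5] yawY 161.4 z [-0. -0. -1.] F [-0.9  0.6 -1.5] M [0.   0.11 0.04] op 33.7 q [ 0.57  0.42 -0.11 -0.   -1.04 -0.9 ]
t 17.6 tcp [586.9 187.7 157.6] yawY 161.4 z [-0. -0. -1.] F [-0.4 -1.4 -1.4] M [-0.01  0.06  0.03] op 33.6 q [ 0.57  0.42 -0.11  0.   -1.04 -0.9 ]
time_s: 17.85
tcp_pos: [586.8, 187.7, 156.4]
eef_rot: [1.833, -2.551, -0.0]
wrist_force: [-0.0, 0.1, -0.6]
opening: 33.8
t 17.85 tcp [586.8 187.7 156.4] yawY 161.4 z [-0. -0. -1.] F [-0.   0.1 -0.6] M [-0.06  0.11 -0.01] op 33.8 q [ 0.57  0.42 -0.11 -0.   -1.04 -0.9 ]
t 17.9 tcp [586.9 187.6 156.5] yawY 161.4 z [-0. -0. -1.] F [ 0.2 -0.9 -2. ] M [0.01 0.05 0.02] op 33.6 q [ 0.57  0.42 -0.11  0.   -1.04 -0.9 ]
```

```bash
python3 -m creep '[{"x":0,"y":0,"z":-0.03,"wx":0,"wy":0,"wz":0,"gripper":255},{"x":0,"y":0,"z":0,"wx":0,"wy":0,"wz":0,"gripper":255}]' 40
python3 - <<'E'
from h import *
for i in range(2): st();capture('wrist')
E
python3 -m creep '[{"x":0,"y":0,"z":-0.015,"wx":0,"wy":0,"wz":0,"gripper":255},{"x":0,"y":0,"z":0,"wx":0,"wy":0,"wz":0,"gripper":255}]' 40
python3 - <<'E'
from h import *
for i in range(2): st();capture('wrist')
E
```

```text
time_s: 18.15
tcp_pos: [586.8, 187.6, 155.2]
eef_rot: [1.833, -2.551, -0.0]
wrist_force: [0.4, 0.4, -1.4]
opening: 33.7
t 18.15 tcp [586.8 187.6 155.2] yawY 161.4 z [-0. -0. -1.] F [ 0.4  0.4 -1.4] M [ 0.03  0.09 -0.02] op 33.7 q [ 0.57  0.42 -0.11 -0.   -1.04 -0.9 ]
t 18.2 tcp [586.9 187.7 155.2] yawY 161.4 z [-0. -0. -1.] F [-0.3 -0.2 -1.6] M [ 0.01  0.04 -0.01] op 33.8 q [ 0.57  0.42 -0.11  0.   -1.04 -0.9 ]
time_s: 18.45
tcp_pos: [586.9, 187.7, 154.7]
eef_rot: [1.833, -2.552, -0.0]
wrist_force: [0.2, 0.2, -1.1]
opening: 33.7
t 18.45 tcp [586.9 187.7 154.7] yawY 161.4 z [-0. -0. -1.] F [ 0.2  0.2 -1.1] M [-0.04  0.09 -0.02] op 33.7 q [ 0.57  0.42 -0.11 -0.   -1.04 -0.9 ]
t 18.5 tcp [586.9 187.7 154.7] yawY 161.4 z [-0. -0. -1.] F [ 0.1 -0.  -1.9] M [-0.    0.06  0.01] op 33.6 q [ 0.57  0.42 -0.11 -0.   -1.04 -0.9 ]
```

```bash
python3 -m creep '[{"x":0,"y":0,"z":-0.015,"wx":0,"wy":0,"wz":0,"gripper":255},{"x":0,"y":0,"z":0,"wx":0,"wy":0,"wz":0,"gripper":255}]' 40
python3 - <<'E'
from h import *
for i in range(2): st();capture('wrist')
E
python3 -m creep '[{"x":0,"y":0,"z":-0.015,"wx":0,"wy":0,"wz":0,"gripper":255},{"x":0,"y":0,"z":0,"wx":0,"wy":0,"wz":0,"gripper":255}]' 40
python3 - <<'E'
from h import *
for i in range(2): st();capture('wrist')
E
python3 -m creep '[{"x":0,"y":0,"z":-0.015,"wx":0,"wy":0,"wz":0,"gripper":255},{"x":0,"y":0,"z":0,"wx":0,"wy":0,"wz":0,"gripper":255}]' 40
python3 - <<'E'
from h import *
for i in range(2): st();capture('wrist')
E
```

```text
time_s: 18.75
tcp_pos: [587.0, 187.7, 154.5]
eef_rot: [-1.833, 2.551, -0.0]
wrist_force: [-0.2, 0.0, 1.3]
opening: 33.7
t 18.75 tcp [587.  187.7 154.5] yawY 161.4 z [ 0.  0. -1.] F [-0.2  0.   1.3] M [-0.02  0.29 -0.03] op 33.7 q [ 0.57  0.42 -0.11  0.   -1.04 -0.9 ]
t 18.8 tcp [587.  187.7 154.6] yawY 161.4 z [ 0.  0. -1.] F [-1.5  0.8  0.7] M [ 0.    0.33 -0.02] op 34.0 q [ 0.57  0.42 -0.11  0.   -1.04 -0.9 ]
time_s: 19.05
tcp_pos: [587.0, 187.7, 154.5]
eef_rot: [-1.833, 2.551, -0.001]
wrist_force: [-1.9, -0.0, 4.5]
opening: 33.6
t 19.05 tcp [587.  187.7 154.5] yawY 161.4 z [ 0.001  0.    -1.   ] F [-1.9 -0.   4.5] M [ 0.    0.87 -0.02] op 33.6 q [ 0.57  0.42 -0.11  0.   -1.04 -0.9 ]
t 19.1 tcp [587.  187.7 154.5] yawY 161.4 z [ 0.001  0.    -1.   ] F [-2.8  0.1  4.9] M [-0.01  0.93 -0.04] op 33.8 q [ 0.57  0.42 -0.11  0.   -1.04 -0.9 ]
time_s: 19.35
tcp_pos: [587.0, 187.7, 154.5]
eef_rot: [-1.833, 2.55, -0.001]
wrist_force: [-3.2, -0.5, 8.2]
opening: 33.5
t 19.35 tcp [587.  187.7 154.5] yawY 161.4 z [ 0.001  0.    -1.   ] F [-3.2 -0.5  8.2] M [-0.02  1.17 -0.  ] op 33.5 q [ 0.57  0.42 -0.11  0.   -1.04 -0.9 ]
t 19.4 tcp [587.1 187.7 154.5] yawY 161.4 z [ 0.001  0.    -1.   ] F [-3.9 -1.   8.1] M [-0.04  1.2  -0.04] op 33.6 q [ 0.57  0.42 -0.11  0.   -1.04 -0.9 ]
```

The hub stopped hard at TCP z=154.5, exactly the predicted home height (146 + 8.5), under about 8 N. I'll ease the pressure off and turn towards open, watching the moment.

```bash
python3 -m creep '[{"x":-0.005,"y":0,"z":0.02,"wx":0,"wy":0,"wz":0,"gripper":255},{"x":0,"y":0,"z":0,"wx":0,"wy":0,"wz":0,"gripper":255}]' 40
python3 - <<'E'
from h import *
for i in range(2): st();p=capture('wrist')
c=p['pixels'][240:375,265:380];c=cv2.convertScaleAbs(c,alpha=2.5)
cv2.imwrite('pics/w12.png',cv2.resize(c,None,fx=5,fy=4.4,interpolation=cv2.INTER_CUBIC))
E
python3 -m creep '[{"x":0,"y":0,"z":0,"wx":0,"wy":0,"wz":0.4,"gripper":255},{"x":0,"y":0,"z":0,"wx":0,"wy":0,"wz":0.4,"gripper":255},{"x":0,"y":0,"z":0,"wx":0,"wy":0,"wz":0.4,"gripper":255},{"x":0,"y":0,"z":0,"wx":0,"wy":0,"wz":0,"gripper":255}]' 40
python3 - <<'E'
from h import *
for i in range(2): st();p=capture('wrist')
E
```

```text
time_s: 19.65
tcp_pos: [587.0, 187.7, 154.5]
eef_rot: [-1.832, 2.551, -0.001]
wrist_force: [-1.7, 0.6, 5.2]
opening: 33.7
t 19.65 tcp [587.  187.7 154.5] yawY 161.4 z [ 0.001  0.    -1.   ] F [-1.7  0.6  5.2] M [-0.09  0.72 -0.03] op 33.7 q [ 0.57  0.42 -0.11  0.   -1.04 -0.9 ]
t 19.7 tcp [587.  187.7 154.5] yawY 161.4 z [ 0.001  0.    -1.   ] F [-2.3  0.5  6.6] M [-0.03  0.75 -0.03] op 33.6 q [ 0.57  0.42 -0.11  0.   -1.04 -0.9 ]
time_s: 20.15
tcp_pos: [587.4, 187.8, 154.5]
eef_rot: [-1.983, 2.435, -0.001]
wrist_force: [-2.2, 0.4, 4.8]
opening: 33.8
t 20.15 tcp [587.4 187.8 154.5] yawY 168.3 z [ 0.002  0.    -1.   ] F [-2.2  0.4  4.8] M [-0.12  0.51  0.04] op 33.8 q [ 0.57  0.42 -0.11  0.   -1.03 -0.78]
t 20.2 tcp [587.4 187.8 154.5] yawY 168.3 z [ 0.002  0.    -1.   ] F [-2.2 -0.6  4.2] M [-0.07  0.53  0.06] op 33.8 q [ 0.57  0.42 -0.11  0.   -1.03 -0.78]
```

View pics/w12.png

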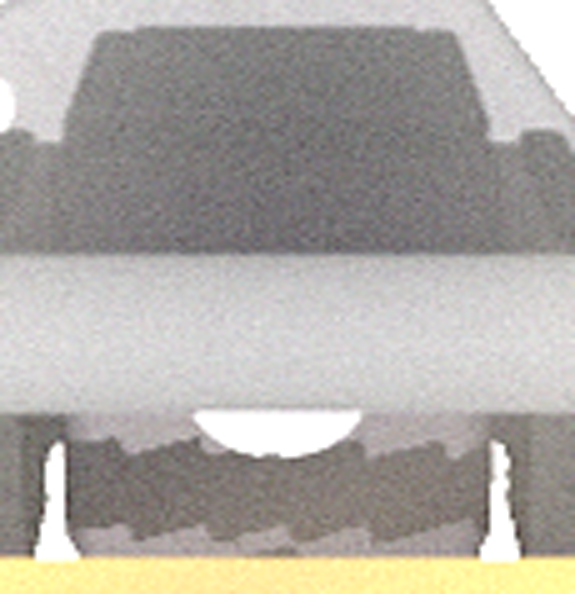

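The hub hasn't moved in the grip (pin bottom at zoom (275,458)). I'll continue turning.

```bash
python3 -m creep '[{"x":0,"y":0,"z":0.008,"wx":0,"wy":0,"wz":0.4,"gripper":255},{"x":0,"y":0,"z":0,"wx":0,"wy":0,"wz":0.4,"gripper":255},{"x":0,"y":0,"z":0,"wx":0,"wy":0,"wz":0.4,"gripper":255},{"x":0,"y":0,"z":0,"wx":0,"wy":0,"wz":0,"gripper":255}]' 40
python3 - <<'E'
from h import *
for i in range(2): st();p=capture('wrist')
E
python3 -m creep '[{"x":0,"y":0,"z":0,"wx":0,"wy":0,"wz":0.4,"gripper":255},{"x":0,"y":0,"z":0,"wx":0,"wy":0,"wz":0.4,"gripper":255},{"x":0,"y":0,"z":0,"wx":0,"wy":0,"wz":0.4,"gripper":255},{"x":0,"y":0,"z":0,"wx":0,"wy":0,"wz":0,"gripper":255}]' 40
python3 - <<'E'
from h import *
for i in range(2): st();p=capture('wrist')
E
```

```text
time_s: 20.65
tcp_pos: [587.3, 187.9, 154.6]
eef_rot: [-2.124, 2.313, -0.001]
wrist_force: [-0.3, -0.3, 5.0]
opening: 33.7
t 20.65 tcp [587.3 187.9 154.6] yawY 175.1 z [ 0.001  0.    -1.   ] F [-0.3 -0.3  5. ] M [ 0.    0.4  -0.03] op 33.7 q [ 0.57  0.42 -0.11  0.   -1.04 -0.66]
t 20.7 tcp [587.3 187.9 154.5] yawY 175.1 z [ 0.001  0.    -1.   ] F [-0.7 -0.5  5.6] M [ 0.01  0.4  -0.01] op 33.6 q [ 0.57  0.42 -0.11  0.   -1.04 -0.66]
time_s: 21.15
tcp_pos: [587.2, 187.9, 154.5]
eef_rot: [-2.259, 2.181, -0.001]
wrist_force: [-1.1, 0.8, 4.9]
opening: 33.8
t 21.15 tcp [587.2 187.9 154.5] yawY -178.0 z [ 0.001  0.    -1.   ] F [-1.1  0.8  4.9] M [ 0.07  0.43 -0.05] op 33.8 q [ 0.57  0.42 -0.11  0.   -1.04 -0.54]
t 21.2 tcp [587.1 187.9 154.5] yawY -178.0 z [ 0.001  0.    -1.   ] F [-1.7  0.2  5.1] M [-0.    0.45 -0.01] op 33.5 q [ 0.57  0.42 -0.11  0.   -1.04 -0.54]
```

```bash
python3 -m creep '[{"x":0,"y":0,"z":0,"wx":0,"wy":0,"wz":0.3,"gripper":255},{"x":0,"y":0,"z":0,"wx":0,"wy":0,"wz":0.3,"gripper":255},{"x":0,"y":0,"z":0,"wx":0,"wy":0,"wz":0.3,"gripper":255},{"x":0,"y":0,"z":0,"wx":0,"wy":0,"wz":0,"gripper":255}]' 40
python3 - <<'E'
from h import *
for i in range(3): st();p=capture('wrist')
E
python3 -m creep '[{"x":0,"y":0,"z":0,"wx":0,"wy":0,"wz":0.3,"gripper":255},{"x":0,"y":0,"z":0,"wx":0,"wy":0,"wz":0,"gripper":255}]' 40
python3 - <<'E'
from h import *
for i in range(3): st();p=capture('wrist')
E
```

```text
time_s: 21.65
tcp_pos: [587.1, 187.9, 154.5]
eef_rot: [-2.355, 2.078, -0.001]
wrist_force: [-1.2, 0.4, 4.9]
opening: 33.9
t 21.65 tcp [587.1 187.9 154.5] yawY -172.8 z [ 0.001  0.    -1.   ] F [-1.2  0.4  4.9] M [-0.02  0.42 -0.02] op 33.9 q [ 0.57  0.42 -0.11  0.   -1.04 -0.45]
t 21.7 tcp [587.1 187.9 154.5] yawY -172.9 z [ 0.001  0.    -1.   ] F [-0.9  0.3  4.4] M [ 0.06  0.49 -0.03] op 33.9 q [ 0.57  0.42 -0.11  0.   -1.04 -0.45]
t 21.75 tcp [587.1 187.9 154.5] yawY -172.9 z [ 0.001  0.    -1.   ] F [-0.2  0.1  4.7] M [ 0.09  0.48 -0.05] op 33.9 q [ 0.57  0.42 -0.11  0.   -1.04 -0.45]
time_s: 22.0
tcp_pos: [587.1, 187.9, 154.5]
eef_rot: [-2.386, 2.042, -0.001]
wrist_force: [-1.5, 0.5, 3.7]
opening: 33.9
t 22.0 tcp [587.1 187.9 154.5] yawY -171.1 z [ 0.001  0.    -1.   ] F [-1.5  0.5  3.7] M [ 0.11  0.49 -0.08] op 33.9 q [ 0.57  0.42 -0.11  0.   -1.04 -0.42]
t 22.05 tcp [587.1 187.9 154.5] yawY -171.1 z [ 0.001  0.    -1.   ] F [-2.1  0.1  4.7] M [ 0.03  0.47 -0.  ] op 34.1 q [ 0.57  0.42 -0.11  0.   -1.04 -0.42]
t 22.1 tcp [587.1 187.9 154.5] yawY -171.2 z [ 0.001  0.    -1.   ] F [-1.4  0.6  5.2] M [ 0.04  0.43 -0.04] op 33.8 q [ 0.57  0.42 -0.11  0.   -1.04 -0.42]
```

```bash
python3 -m creep '[{"x":0,"y":0,"z":0,"wx":0,"wy":0,"wz":0.3,"gripper":255},{"x":0,"y":0,"z":0,"wx":0,"wy":0,"wz":0,"gripper":255}]' 40
python3 - <<'E'
from h import *
for i in range(3): st();p=capture('wrist')
E
python3 -m creep '[{"x":0,"y":0,"z":0,"wx":0,"wy":0,"wz":0.3,"gripper":255},{"x":0,"y":0,"z":0,"wx":0,"wy":0,"wz":0,"gripper":255}]' 40
python3 - <<'E'
from h import *
for i in range(3): st();p=capture('wrist')
E
```

```text
time_s: 22.35
tcp_pos: [587.1, 187.9, 154.5]
eef_rot: [-2.416, 2.006, -0.001]
wrist_force: [-1.2, -0.1, 5.8]
opening: 34.0
t 22.35 tcp [587.1 187.9 154.5] yawY -169.4 z [ 0.001  0.    -1.   ] F [-1.2 -0.1  5.8] M [ 0.03  0.48 -0.06] op 34.0 q [ 0.57  0.42 -0.11  0.   -1.04 -0.39]
t 22.4 tcp [587.1 187.9 154.5] yawY -169.4 z [ 0.001  0.    -1.   ] F [-1.   0.3  4.7] M [ 0.06  0.46 -0.01] op 33.9 q [ 0.57  0.42 -0.11  0.   -1.04 -0.39]
t 22.45 tcp [587.1 187.9 154.5] yawY -169.4 z [ 0.001  0.    -1.   ] F [-1.2 -0.3  5.1] M [ 0.04  0.47 -0.07] op 33.8 q [ 0.57  0.42 -0.11  0.   -1.04 -0.39]
time_s: 22.7
tcp_pos: [587.1, 187.9, 154.5]
eef_rot: [-2.446, 1.97, -0.001]
wrist_force: [-0.9, 0.1, 4.8]
opening: 33.9
t 22.7 tcp [587.1 187.9 154.5] yawY -167.7 z [ 0.001  0.    -1.   ] F [-0.9  0.1  4.8] M [ 0.05  0.53 -0.03] op 33.9 q [ 0.57  0.42 -0.11  0.   -1.04 -0.36]
t 22.75 tcp [587.1 187.9 154.5] yawY -167.7 z [ 0.001  0.    -1.   ] F [-1.1  0.7  5.1] M [ 0.06  0.46 -0.06] op 33.4 q [ 0.57  0.42 -0.11  0.   -1.04 -0.36]
t 22.8 tcp [587.1 187.9 154.5] yawY -167.7 z [ 0.001  0.    -1.   ] F [-1.   0.4  5. ] M [ 0.04  0.49 -0.02] op 33.1 q [ 0.57  0.42 -0.11  0.   -1.04 -0.36]
```

```bash
python3 -m creep '[{"x":0,"y":0,"z":0,"wx":0,"wy":0,"wz":0.3,"gripper":255},{"x":0,"y":0,"z":0,"wx":0,"wy":0,"wz":0,"gripper":255}]' 40
python3 - <<'E'
from h import *
for i in range(3): st();p=capture('wrist')
E
python3 -m creep '[{"x":0,"y":0,"z":0,"wx":0,"wy":0,"wz":0.3,"gripper":255},{"x":0,"y":0,"z":0,"wx":0,"wy":0,"wz":0,"gripper":255}]' 40
python3 - <<'E'
from h import *
for i in range(3): st();p=capture('wrist')
E
```

```text
time_s: 23.05
tcp_pos: [587.1, 187.9, 154.5]
eef_rot: [-2.475, 1.933, -0.001]
wrist_force: [-1.6, -0.0, 5.2]
opening: 33.6
t 23.05 tcp [587.1 187.9 154.5] yawY -166.0 z [ 0.001  0.    -1.   ] F [-1.6 -0.   5.2] M [ 0.02  0.43 -0.08] op 33.6 q [ 0.57  0.42 -0.11  0.   -1.04 -0.33]
t 23.1 tcp [587.1 187.9 154.5] yawY -166.0 z [ 0.001  0.    -1.   ] F [-1.3  0.6  5.2] M [ 0.01  0.5  -0.07] op 33.7 q [ 0.57  0.42 -0.11  0.   -1.04 -0.33]
t 23.15 tcp [587.1 187.9 154.5] yawY -166.0 z [ 0.001  0.    -1.   ] F [-1.8  0.4  5.6] M [ 0.07  0.46 -0.03] op 33.8 q [ 0.57  0.42 -0.11  0.   -1.04 -0.33]
time_s: 23.4
tcp_pos: [587.1, 187.9, 154.5]
eef_rot: [-2.504, 1.896, -0.001]
wrist_force: [-1.3, 0.6, 4.8]
opening: 33.5
t 23.4 tcp [587.1 187.9 154.5] yawY -164.3 z [ 0.001  0.    -1.   ] F [-1.3  0.6  4.8] M [ 0.03  0.47 -0.03] op 33.5 q [ 0.57  0.42 -0.11  0.   -1.04 -0.3 ]
t 23.45 tcp [587.1 187.9 154.5] yawY -164.3 z [ 0.001  0.    -1.   ] F [-1.   0.9  5. ] M [ 0.08  0.45 -0.03] op 33.8 q [ 0.57  0.42 -0.11  0.   -1.04 -0.3 ]
t 23.5 tcp [587.1 187.9 154.5] yawY -164.3 z [ 0.001  0.    -1.   ] F [-0.6  1.1  4.4] M [0.03 0.44 0.  ] op 33.5 q [ 0.57  0.42 -0.11  0.   -1.04 -0.3 ]
```

```bash
python3 -m creep '[{"x":0,"y":0,"z":0,"wx":0,"wy":0,"wz":0.25,"gripper":255},{"x":0,"y":0,"z":0,"wx":0,"wy":0,"wz":0,"gripper":255}]' 40
python3 - <<'E'
from h import *
for i in range(4): st();p=capture('wrist')
cv2.imwrite('pics/w13.png',cv2.convertScaleAbs(p['pixels'],alpha=1.2))
p=capture('top');cv2.imwrite('pics/t13.png',cv2.resize(p['pixels'][170:300,110:260],None,fx=5,fy=4.5,interpolation=cv2.INTER_CUBIC))
p=capture('scene');cv2.imwrite('pics/s13.png',cv2.convertScaleAbs(cv2.resize(p['pixels'][150:230,370:450],None,fx=7,fy=7,interpolation=cv2.INTER_CUBIC),alpha=2))
E
```

```text
time_s: 23.75
tcp_pos: [587.1, 187.9, 154.5]
eef_rot: [-2.527, 1.864, -0.001]
wrist_force: [-1.1, -0.2, 5.1]
opening: 33.5
t 23.75 tcp [587.1 187.9 154.5] yawY -162.8 z [ 0.001  0.    -1.   ] F [-1.1 -0.2  5.1] M [ 0.05  0.52 -0.03] op 33.5 q [ 0.57  0.42 -0.11  0.   -1.04 -0.27]
t 23.8 tcp [587.1 187.9 154.5] yawY -162.8 z [ 0.001  0.    -1.   ] F [-0.6 -0.1  4.9] M [ 0.03  0.49 -0.08] op 33.9 q [ 0.57  0.42 -0.11  0.   -1.04 -0.27]
t 23.85 tcp [587.1 187.9 154.5] yawY -162.8 z [ 0.001  0.    -1.   ] F [-0.7  0.3  5.2] M [ 0.03  0.52 -0.06] op 33.9 q [ 0.57  0.42 -0.11  0.   -1.04 -0.27]
t 23.9 tcp [587.1 187.9 154.5] yawY -162.8 z [ 0.001  0.    -1.   ] F [-1.2 -0.6  5.1] M [ 0.03  0.49 -0.02] op 33.9 q [ 0.57  0.42 -0.11  0.   -1.04 -0.27]
```

View pics/w13.png

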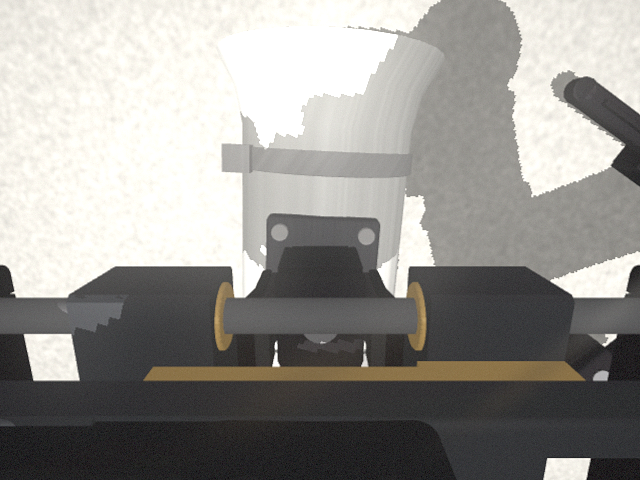

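View pics/s13.png

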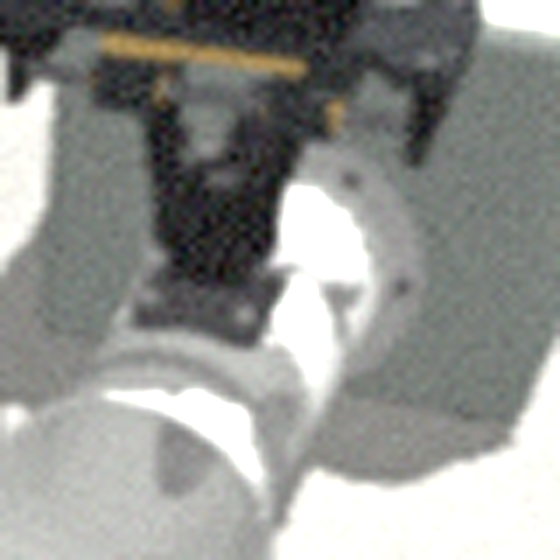

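The wrist view shows the lever about 3° past in line (screws at px (280,232) and (366,237)). In the scene, the vane inside the duct mouth has turned edge-on, so the spindle follows the hub. I'll go on in very small steps to confirm the stop.

```bash
python3 -m creep '[{"x":0,"y":0,"z":0,"wx":0,"wy":0,"wz":0.1,"gripper":255},{"x":0,"y":0,"z":0,"wx":0,"wy":0,"wz":0,"gripper":255}]' 40
python3 - <<'E'
from h import *
m=[]
for i in range(5): m.append(arm.sense()['moment'][2]);p=capture('wrist')
print(np.mean(m));st()
cv2.imwrite('pics/w14.png',p['pixels'])
E
python3 -m creep '[{"x":0,"y":0,"z":0,"wx":0,"wy":0,"wz":0.1,"gripper":255},{"x":0,"y":0,"z":0,"wx":0,"wy":0,"wz":0,"gripper":255}]' 40
python3 - <<'E'
from h import *
m=[]
for i in range(5): m.append(arm.sense()['moment'][2]);p=capture('wrist')
print(np.mean(m));st()
p=capture('scene');cv2.imwrite('pics/s14.png',cv2.resize(p['pixels'][180:250,360:430],None,fx=8,fy=8,interpolation=cv2.INTER_CUBIC))
E
```

```text
time_s: 24.25
tcp_pos: [587.1, 187.9, 154.5]
eef_rot: [-2.536, 1.852, -0.001]
wrist_force: [-1.1, 0.3, 5.2]
opening: 33.4
-0.08576462050662162
t 24.5 tcp [587.  187.9 154.5] yawY -162.3 z [ 0.001  0.    -1.   ] F [-1.4  0.9  4.6] M [ 0.06  0.51 -0.08] op 33.8 q [ 0.57  0.42 -0.11  0.   -1.04 -0.26]
time_s: 24.7
tcp_pos: [587.0, 187.9, 154.5]
eef_rot: [-2.546, 1.839, -0.001]
wrist_force: [-1.6, -0.3, 5.3]
opening: 33.7
-0.10312395387046291
t 24.95 tcp [587.1 187.9 154.5] yawY -161.7 z [ 0.001  0.    -1.   ] F [-0.6  0.9  5.6] M [ 0.03  0.58 -0.09] op 33.7 q [ 0.57  0.42 -0.11  0.   -1.04 -0.25]
```

View pics/s14.png

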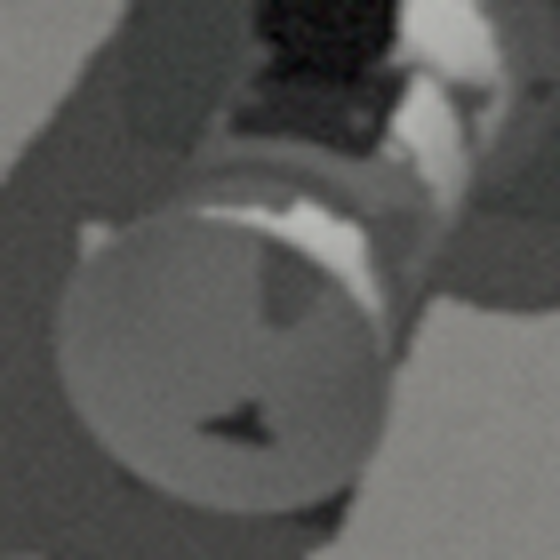

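The resisting moment has climbed past the 0.06 N m spindle friction to 0.10 N m, so the spindle is against its open stop. I'll ease the lever back within the flat's play so it lines up with the duct (104°).

```bash
python3 -m creep '[{"x":0,"y":0,"z":0,"wx":0,"wy":0,"wz":-0.35,"gripper":255},{"x":0,"y":0,"z":0,"wx":0,"wy":0,"wz":-0.35,"gripper":255},{"x":0,"y":0,"z":0,"wx":0,"wy":0,"wz":0,"gripper":255}]' 40
python3 - <<'E'
from h import *
m=[]
for i in range(5): m.append(arm.sense()['moment'][2]);p=capture('wrist')
print(np.mean(m));st()
E
```

```text
time_s: 25.3
tcp_pos: [587.3, 187.8, 154.5]
eef_rot: [-2.48, 1.927, -0.002]
wrist_force: [0.8, 0.7, 5.3]
opening: 34.0
-0.02955670346292431
t 25.55 tcp [587.3 187.8 154.5] yawY -165.7 z [ 0.002  0.    -1.   ] F [ 0.1 -0.8  5.7] M [-0.07  0.12 -0.03] op 34.1 q [ 0.57  0.42 -0.11  0.   -1.04 -0.32]
```

```bash
python3 -m creep '[{"x":0,"y":0,"z":0.01,"wx":0,"wy":0,"wz":0,"gripper":255},{"x":0,"y":0,"z":0.01,"wx":0,"wy":0,"wz":0,"gripper":255},{"x":0,"y":0,"z":0,"wx":0,"wy":0,"wz":0,"gripper":255}]' 40
python3 -m creep '[{"x":0,"y":0,"z":0,"wx":0,"wy":0,"wz":0,"gripper":120},{"x":0,"y":0,"z":0,"wx":0,"wy":0,"wz":0,"gripper":60},{"x":0,"y":0,"z":0,"wx":0,"wy":0,"wz":0,"gripper":0},{"x":0,"y":0,"z":0,"wx":0,"wy":0,"wz":0,"gripper":0},{"x":0,"y":0,"z":0,"wx":0,"wy":0,"wz":0,"gripper":0},{"x":0,"y":0,"z":0,"wx":0,"wy":0,"wz":0,"gripper":0},{"x":0,"y":0,"z":0,"wx":0,"wy":0,"wz":0,"gripper":0}]' 40
python3 - <<'E'
from h import *
st()
E
```

```text
time_s: 25.85
tcp_pos: [587.0, 187.8, 154.5]
eef_rot: [-2.481, 1.927, -0.0]
wrist_force: [3.0, 0.5, 1.3]
opening: 33.7
time_s: 26.55
tcp_pos: [586.7, 187.7, 154.9]
eef_rot: [2.481, -1.927, -0.0]
wrist_force: [0.6, 0.3, -1.1]
opening: 81.9
t 26.55 tcp [586.7 187.7 154.9] yawY -165.7 z [-0.  0. -1.] F [ 0.6  0.3 -1.1] M [-0.03  0.1  -0.05] op 81.9 q [ 0.57  0.42 -0.11 -0.   -1.04 -0.32]
```

```bash
python3 -m creep '[{"x":0,"y":0,"z":0.2,"wx":0,"wy":0,"wz":0,"gripper":0},{"x":0,"y":0,"z":0.4,"wx":0,"wy":0,"wz":0,"gripper":0},{"x":0,"y":0,"z":0.6,"wx":0,"wy":0,"wz":0,"gripper":0},{"x":0,"y":0,"z":0.8,"wx":0,"wy":0,"wz":0,"gripper":0},{"x":0,"y":0,"z":0.8,"wx":0,"wy":0,"wz":0,"gripper":0},{"x":0,"y":0,"z":0.4,"wx":0,"wy":0,"wz":0,"gripper":0},{"x":0,"y":0,"z":0,"wx":0,"wy":0,"wz":0,"gripper":0}]'
python3 - <<'E'
from h import *
st()
p=capture('wrist');cv2.imwrite('pics/w15.png',p['pixels'])
pin(p,'handle','handle_tip','handle_bore')
p=capture('scene');cv2.imwrite('pics/s15.png',cv2.resize(p['pixels'][130:250,350:480],None,fx=5,fy=5,interpolation=cv2.INTER_CUBIC))
pin(p,'handle','handle_tip','handle_bore')
E
```

```text
time_s: 27.25
tcp_pos: [588.0, 188.2, 286.9]
eef_rot: [-2.476, 1.923, -0.005]
wrist_force: [0.5, -0.8, 0.6]
opening: 87.2
t 27.25 tcp [588.  188.2 286.9] yawY -165.7 z [ 0.007  0.003 -1.   ] F [ 0.5 -0.8  0.6] M [-0.02  0.08  0.01] op 87.2 q [ 0.57  0.33  0.09  0.   -1.32 -0.32]
handle [([592.1, 187.0, 145.2], 0.82), ([353.9, 59.2, 3.2], 0.78), ([323.5, 234.7, 3.3], 0.67)]
handle_tip [([560.6, 286.5, 177.8], 0.64), ([451.9, 34.9, 31.9], 0.56), ([283.6, 144.5, 30.5], 0.56)]
handle_bore [([323.4, 232.0, 13.5], 0.87), ([352.2, 62.0, 10.4], 0.84), ([594.7, 187.0, 157.0], 0.64)]
handle [([351.3, 61.8, -1.3], 0.6), ([586.8, 188.6, 147.3], 0.54), ([329.4, 236.1, -1.7], 0.54), ([587.8, 190.6, 157.4], 0.54)]
handle_tip [([557.9, 289.0, 177.4], 0.85), ([283.6, 149.4, 35.3], 0.8)]
handle_bore [([329.9, 239.1, 9.1], 0.64), ([585.4, 190.3, 156.3], 0.53), ([583.4, -515.9, -1.7], 0.33)]
```

View pics/w15.png

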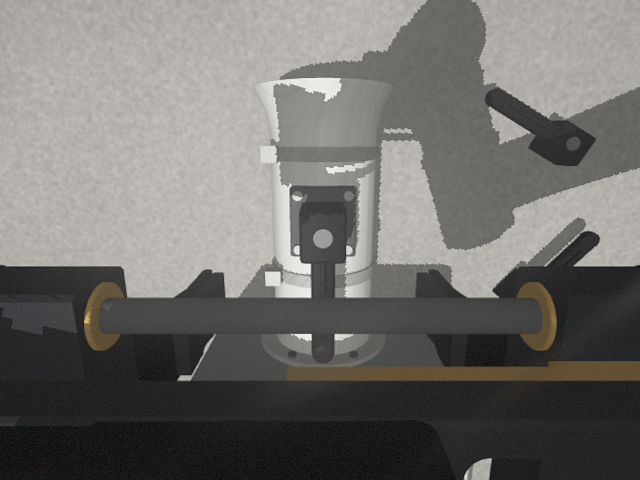

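View pics/s15.png

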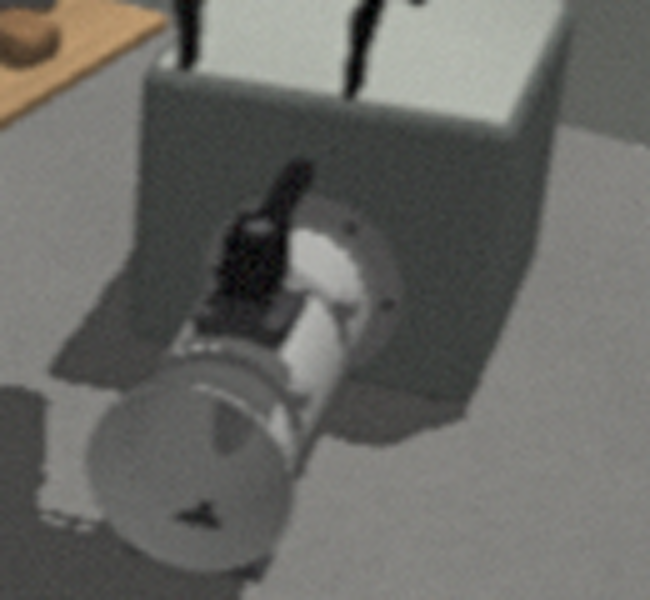

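The handle is seated (origin at z≈146, tip at z≈178 as it should be) and the lever runs along the duct (wrist px (322,240) to (322,350)). The gripper is clear, so I'll hand in.

```bash
python3 - <<'E'
from station import job
print(job.finish_job())
E
```

```text
the job is handed in; nothing more can be done
None
```

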